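# Stack a vial carrier and latch it down

## Robot

A 6-joint arm with a two-finger parallel gripper is mounted at the origin on a cart in front of the work surface, level with it; the furniture and walls round the work are solid. World frame = base frame: x ahead of the robot, y to its left, z up, the work surface at z = 0. Lengths are in m, angles in rad, forces in N, time in s.
With the tool pointing down it reaches from about 0.275 to 0.75 m from the base axis. Payload 10.2 kg.
Tool frame: the origin (TCP) lies at the very end of the fingers, on their centre line; the grasp point (between the pads) lies ctrl.tcp_to_grasp behind it (ctrl.tcp_to_grasp is the distance from the TCP to the grasp point, in m); x points along the fingers, y is the direction in which the jaws open and shut, and the axes are right-handed (so a half turn about x gives the same grasp; the last joint's range is limited). The gripper opens to 88 mm and grips with 3 to 60 N. Pads are 18 mm wide; open, the fingers measure 123 mm over their backs; the gripper's body (75 mm by 187 mm) begins 45 mm behind the grasp point.
Start: joints at [1.106, 0.313, 1.498, -0, 1.331, -0.223], TCP at [0.126, 0.51, 0.239] pointing down, gripper open.
Joint ranges: [-2.94, 2.94], [-0.97, 2.17], [0.19, 2.56], [-1.23, 4.37], [0.02, 3.11], [-2.88, 2.88]. Speed limits (rad/s): [2.39, 2.39, 3.01, 3.14, 3.14, 3.14].

## Interface

Orientations are given as [roll, pitch, yaw] about the fixed x, y, z axes, in that order (R = Rz(yaw) Ry(pitch) Rx(roll)).
In Python, from cell import telemetry, optics, ticket, ctrl gives the robot as it stands. The module is installed in compiled form; this text tells all that it offers.
- The arm moves only by the tool jog_arm, never from a script. Its argument "moves" is a list of rows, each a list of 3 entries, a list of its own where there are three numbers: the shift along the tool's x, y, z in mm, then the turn, a rotation vector about the tool's x, y, z in degrees, then the closure, from 0 (fully open) to 1 (shut). A call has 1 to 20 rows; each row is the pose to reach, as a shift and turn from the pose commanded when the call began, along the tool's axes at that moment; what a row does not reach only later rows make up. A row lasts 1/12 s, in which the tool goes at most 41.7 mm and 7.16 degrees, less where a joint would pass 70% of its speed; a pose out of reach is approached as far as the arm can. A call with a gripper value outside its range is refused whole. The fingers move at their own pace and stop on an object; the grip force is fixed at half the most. Time passes only in rows, so rows that repeat a pose let the fingers close. It gives the time, the measured TCP pose, the force and the opening at its end, in the units of the state.
- telemetry.get_obs(): the state, without advancing time (a new reading comes with each control period).
- optics.get_image(name): name is "scene" or "top" or "wrist"; returns a dict with "pixels" (480x640x3 uint8, blue, green, red), "camera_matrix" (3x3 intrinsics, pixels), "cam_to_world" (4x4, takes a point from camera to world coordinates). Camera axes: x right, y down, z forward; pixel columns grow to the right and rows downward; lengths in m; the calibration is good to about 2 mm. The wrist camera is an equidistant fisheye: a pixel r from the principal point sees the ray r / f radians off the axis. A picture is of the moment at which its call begins. There is no depth.
- ticket.sign_off(): hands the job in, once; it reports no verdict.
The state is a dict: "t": time; "joint_pos": joint angles; "joint_velocities": joint speeds; "joint_torque": joint torques, N m; "tcp_pos": TCP position; "orientation": TCP orientation; "wrist_force": force on the tool from outside, world axes, zero at the start; "torque": the same for the moment, N m; "width": finger opening in m.
Only numpy, scipy, OpenCV 4.12 (cv2) and the standard library are available. Lean on these libraries where they do the work, as an engineer would, in place of code of your own. Each camera call takes 0.05 s, during which the arm holds its last target.

## Task

Set the loose vial carrier squarely on the fixed one, its four feet fully home in the corner sockets and its keeper on the latch side. Then swing the latch's wire loop over so that its cross bar lies in the keeper's hook, and push the lever down past centre until it lies closed and clamps the carrier. Leave the bottle and the petri dish beside them where they are.

Things in the scene. Friction and masses are not known exactly. Their poses are not given: they have to be found in the camera images.
- base: Fixed lower aluminium carrier with vials, 160 x 130 mm; four posts (24 mm) whose tops, 70 mm up, have square sockets 17 mm wide, 20 mm deep, at x = +/-63, y = +/-48 mm. Origin: centre of its underside; z up; +y points from its middle to the draw latch, which stands on a sloping bracket on this side (60 to 175 mm out) and works in the y-z plane through the origin.
- keeper_home (a point): The point of the fixed carrier (78 mm along +y, 82 mm up) where the loose carrier's keeper point lies when that carrier sits fully home.
- latch_pivot (a point): Pivot of the latch lever, 125 mm along the fixed carrier's +y and 65 mm up; the lever turns about the fixed carrier's x axis.
- lever (a joint): Angle of the lever: 0 closed on its stop (handle points along the fixed carrier's +y, 20 degrees down), grows as the handle is raised, up to 1.75. Stays where left (0.04 N m friction). The loop's pin sits on it 14 mm from the pivot, 12 degrees below the handle's line. With the loop hooked, dead centre is near 0.2; below that it holds shut. Closing takes a few N at the tip.
- lever_tip (a point): Tip of the lever's flat handle: 75 mm from the pivot, handle 20 mm wide and about 4 mm thick with 7 mm flanges below; the point lies at mid width on its upper face, which runs 7 mm above the pivot's centre.
- bail (a joint): Angle of the wire loop relative to the lever, 0 when hooked and lever closed, grows as the loop folds away from the keeper towards the handle; it has about 0.01 N m of friction, so it stays when roughly upright but drops under its weight (40 g) once nearly level. With the lever down the loop is too short to reach over the keeper; pulling the loop straight up raises the lever.
- bail_spring (a joint): Stretch of the sprung wire loop along its length in m: 0 slack, at most 0.009, 2500 N/m; about 0.003 when clamped.
- bail_bar (a point): Middle of the loop's cross bar: a 6 mm steel bar parallel to the lever's pivot axis, 59 mm from the loop's pin. It ends in two flat-faced round knobs, 14 mm in diameter, 50 mm over their outer faces, to pinch it by. Bar and knobs spin freely in the loop's eyes, so the loop swings while they are held (only this point's x axis, the bar's, has meaning). The loop is 30 mm wide inside.
- upper: Loose aluminium carrier with vials, 150 x 120 mm, 0.6 kg; four round pointed feet (14 mm thick, 16 mm long) at x = +/-63, y = +/-48 mm. Origin: centre, level with the feet's tips; z up, +y to its keeper. Home, its plate (underside 16 mm over the origin) rests on the fixed carrier's posts, axes parallel, and its origin is 54 mm over the worktop.
- upper_grip (a point): Centre of the upper carrier's grey handle bar, 68 mm over its origin: the bar runs along the carrier's x, 88 mm long (72 mm free between its legs), 14 mm wide across y, 12 mm high; vials stop 16 mm below it.
- keeper (a point): Where the cross bar's middle belongs: 78 mm along the upper carrier's +y, 28 mm over its origin. The keeper is a steel tongue 20 mm wide, its top 3 mm below this point, ending in a lip that leans back 18 degrees over it: inner face 3 mm farther out, 5 mm thick, top 6.5 mm above this point. The bar comes over the lip from outside and drops behind it; the pocket runs 24 mm back to the carrier.
- jar: Heavy jar behind the carriers, an obstacle that does not move: white with blue cap, 76 x 76 x 150 mm, origin under its centre.
- bottle: Bystander behind the carriers: clear bottle with orange cap, 71 x 71 x 156 mm, origin under its centre.
- dish: Bystander right of the carriers: covered petri dish, 60 x 60 x 15 mm, origin under its centre.
Things that resemble listed ones, but are neither listed nor needed, are in the scene too. Leave any pink look-alike of the upper alone.

How it is judged:
By the outcome, as a careful person would: the job done as asked, in the order asked, and still so for the second after the job is handed in, with the robot touching nothing.
It also fails if it takes over 58 s, if anything falls off the work surface, if the arm or the gripper's body presses on something with over 40 N, if the wrist force passes 120 N, or if a joint passes its speed limit or range.

## Working session

There is one attempt and no reset: what is moved stays moved. The work goes in short steps, Python scripts to look and compute and a tool call to move; the robot and the scene stay as the last step left them, time stands still between calls to the robot, and variables do not carry over. Pictures are saved under pics/ and viewed, and the job is handed in when it is done.

Besides the shell and the picture viewer there is one more tool, called after ">>>" in YAML: its name, and indented under it one key for each argument. jog_arm: Moves the arm, as the interface text tells. Its arguments: {"type":"object","properties":{"moves":{"type":"array","items":{"type":"array"}}},"required":["moves"]}

```bash
mkdir -p pics
cat > h.py <<'E'
import numpy as np, cv2
from scipy.spatial.transform import Rotation as R
from cell import telemetry, optics, ticket, ctrl
def snap(name,fn=None):
    d=optics.get_image(name); 
    if fn: cv2.imwrite('pics/'+fn,d['pixels'])
    np.savez('last_%s.npz'%name,**d)
    return d
def last(name): return dict(np.load('last_%s.npz'%name))
def ray(d,u,v,fish=False):
    K=d['camera_matrix'];T=d['cam_to_world']
    a=np.array([(u-K[0,2])/K[0,0],(v-K[1,2])/K[1,1]])
    if fish:
        r=np.linalg.norm(a); c=np.array([*(a/r*np.sin(r) if r>1e-9 else a),np.cos(r)])
    else: c=np.array([*a,1.])
    w=T[:3,:3]@c; return T[:3,3],w/np.linalg.norm(w)
def onz(d,u,v,z,fish=False):
    o,w=ray(d,u,v,fish); return o+w*(z-o[2])/w[2]
def tri(*rs):
    A=0;b=0
    for o,w in rs:
        P=np.eye(3)-np.outer(w,w);A=A+P;b=b+P@o
    p=np.linalg.solve(A,b); return p,[np.linalg.norm((np.eye(3)-np.outer(w,w))@(p-o)) for o,w in rs]
def proj(d,p,fish=False):
    K=d['camera_matrix'];T=d['cam_to_world'];c=T[:3,:3].T@(np.array(p)-T[:3,3])
    if fish:
        r=np.hypot(c[0],c[1]);th=np.arctan2(r,c[2]);a=c[:2]/max(r,1e-12)*th
    else: a=c[:2]/c[2]
    return np.array([a[0]*K[0,0]+K[0,2],a[1]*K[1,1]+K[1,2]])
def tool():
    s=telemetry.get_obs(); return np.array(s['tcp_pos']),R.from_euler('xyz',s['orientation']),s
E
python3 - <<'E'
from h import *
for n in ('scene','top','wrist'):
    d=snap(n,n+'0.png'); print(n,d['camera_matrix'].round(1).tolist(),d['cam_to_world'].round(3).tolist())
print(telemetry.get_obs(),ctrl.tcp_to_grasp,[x for x in dir(ctrl) if x[0]!='_'])
E
```

```text
scene [[472.8, 0.0, 315.7], [0.0, 472.8, 235.2], [0.0, 0.0, 1.0]] [[0.74, -0.519, 0.427, 0.075], [-0.672, -0.557, 0.487, -0.628], [-0.015, -0.648, -0.762, 1.026], [0.0, 0.0, 0.0, 1.0]]
top [[507.3, 0.0, 316.5], [0.0, 507.3, 242.4], [0.0, 0.0, 1.0]] [[-0.022, -0.995, 0.093, 0.462], [-1.0, 0.024, 0.02, -0.051], [-0.022, -0.093, -0.995, 1.385], [0.0, 0.0, 0.0, 1.0]]
wrist [[371.6, 0.0, 321.3], [0.0, 371.6, 238.9], [0.0, 0.0, 1.0]] [[0.239, 0.932, 0.272, 0.056], [0.971, -0.229, -0.068, 0.527], [-0.002, 0.28, -0.96, 0.385], [0.0, 0.0, 0.0, 1.0]]
{'t': 0.15, 'joint_pos': array([ 1.10562553e+00,  3.13298954e-01,  1.49822244e+00, -3.07699095e-05,
        1.33104277e+00, -2.23418500e-01]), 'joint_velocities': array([ 6.15867951e-04, -1.33096439e-03, -3.13543901e-03, -7.94062723e-05,
        6.87440536e-05,  2.74842927e-04]), 'joint_torque': array([ 1.59108047e-03, -4.02310503e+01, -2.52313596e+01,  6.93765236e-02,
        3.44119873e-02, -7.45881198e-05]), 'tcp_pos': array([0.12563063, 0.50955603, 0.23831918]), 'orientation': array([-1.7634654 ,  1.56982436, -2.00521037]), 'wrist_force': array([ 0.21770969,  0.13741057, -0.801152  ]), 'torque': array([-0.00243539, -0.09084685, -0.01477479]), 'width': 0.08815215933773145} 0.0187 ['MotionError', 'tcp_to_grasp']
```

View pics/scene0.png

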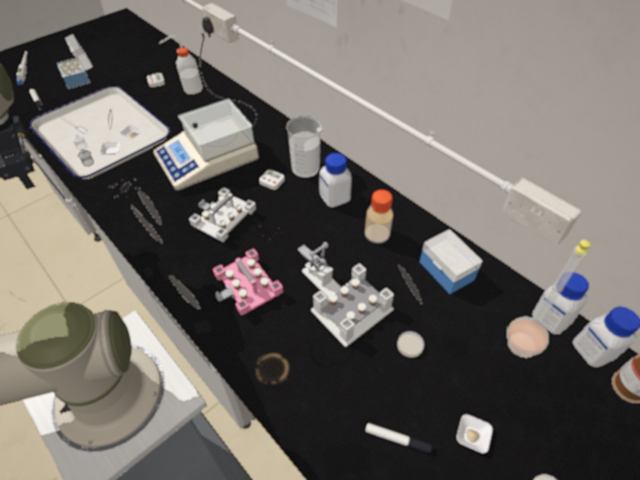

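View pics/top0.png

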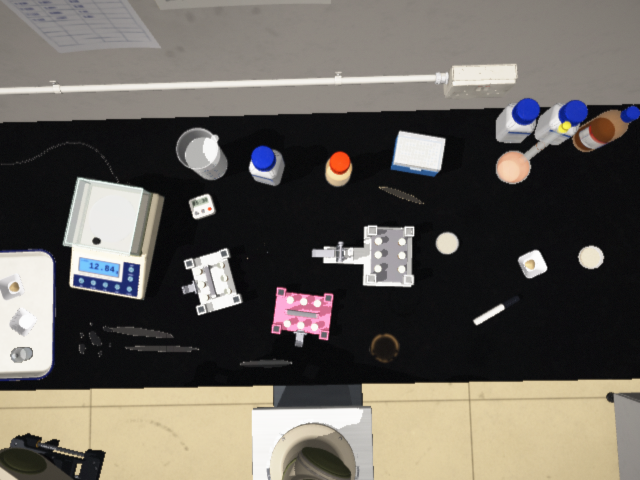

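View pics/wrist0.png

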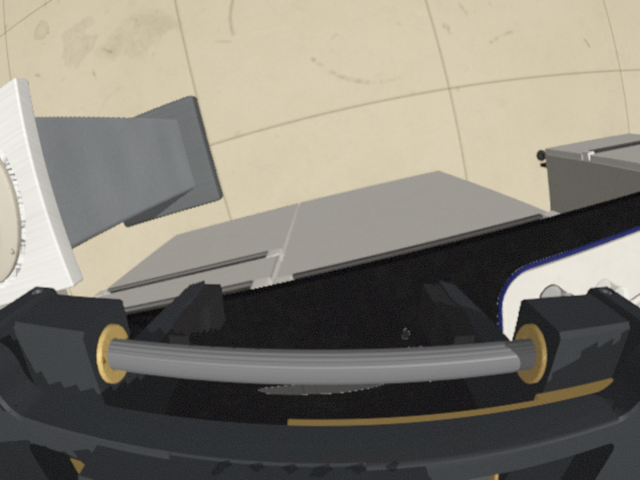

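The scene and top views each show three carriers. In the top view:
- Grey carrier at (388,256), with the latch at (335,254). This is the fixed base.
- Grey carrier at (212,282), with its keeper at (187,288). This is the loose upper.
- Pink carrier at (302,313). This is the look-alike, to be left alone.

I'll check each in an enlarged crop.

Run:
```python
from h import *
t=last('top')['pixels']; s=last('scene')['pixels']
a=cv2.resize(t[235:330,170:270],(800,760)[:2],interpolation=cv2.INTER_CUBIC)
a=cv2.resize(t[240:325,165:265],None,fx=7,fy=7,interpolation=cv2.INTER_CUBIC); cv2.imwrite('pics/c1.png',a)
b=cv2.resize(t[215:295,305:425],None,fx=6.5,fy=6.5,interpolation=cv2.INTER_CUBIC); cv2.imwrite('pics/c2.png',b)
c=cv2.resize(s[180:245,180:265],None,fx=8,fy=8,interpolation=cv2.INTER_CUBIC); cv2.imwrite('pics/c3.png',c)
e=cv2.resize(s[230:350,290:410],None,fx=5,fy=5,interpolation=cv2.INTER_CUBIC); cv2.imwrite('pics/c4.png',e)
```

```text
(no output)
```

View pics/c1.png

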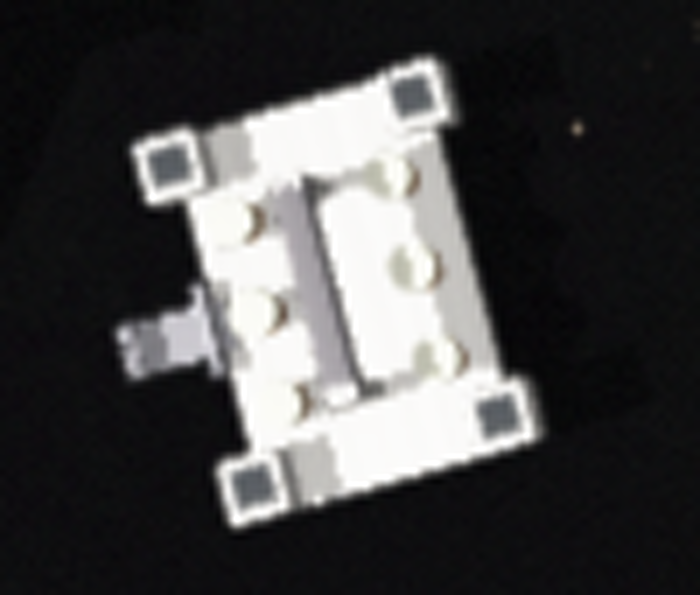

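View pics/c2.png

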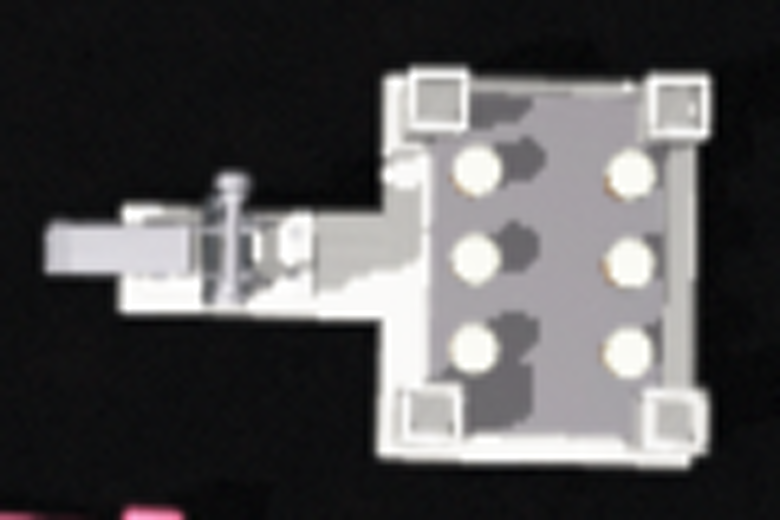

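View pics/c3.png

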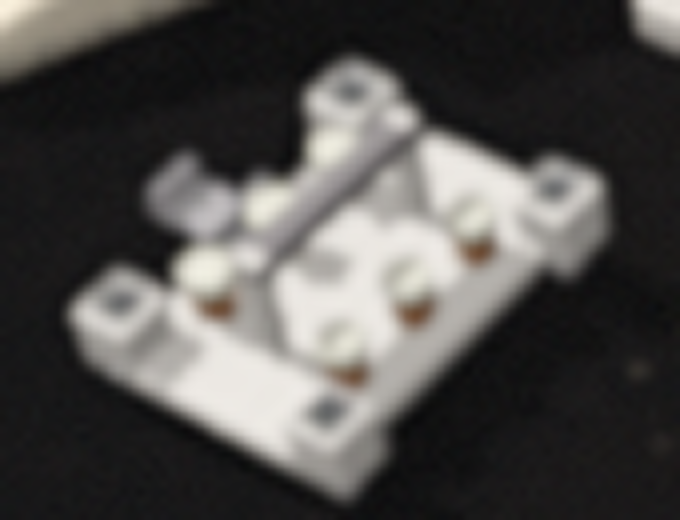

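View pics/c4.png

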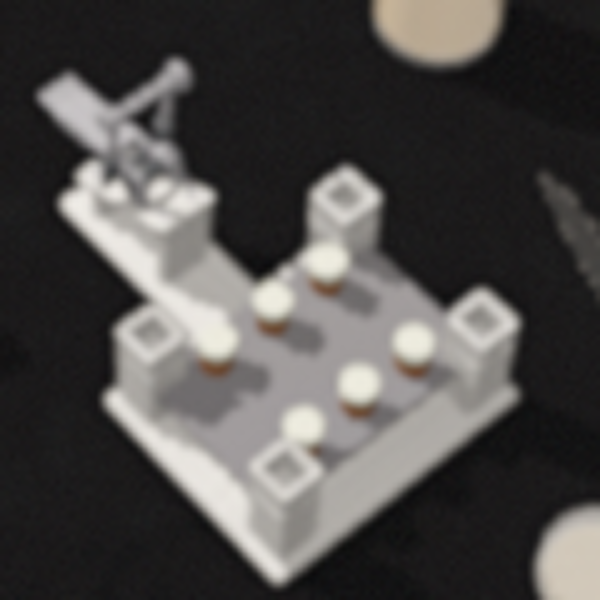

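The crops agree with this. The grey carrier at (212,282) has a bar handle, a keeper tongue and no latch. The grey one at (388,256) has four sockets and the latch, with its loop about upright. I'll triangulate both.

Run:
```python
from h import *
t=last('top');s=last('scene')
T=lambda x,y,o,k:np.array([x/k+o[0],y/k+o[1]])-0.5+0.5/k
up_t=[(168,163),(413,95),(252,487),(500,415)]; up_s=[(350,90),(555,188),(120,303),(327,410)]
ba_t=[(440,100),(680,105),(432,413),(676,417)]; ba_s=[(347,195),(483,320),(152,332),(287,468)]
for nm,a,b,so,to,ks,kt in(('up',up_t,up_s,(180,180),(165,240),8,7),('base',ba_t,ba_s,(290,230),(305,215),5,6.5)):
    P=[]
    for p,q in zip(a,b):
        x,e=tri(ray(t,*T(*p,to,kt)),ray(s,*T(*q,so,ks))); P.append(x); print(nm,x.round(4),np.round(e,4), onz(t,*T(*p,to,kt),.07 if nm=='base' else .04).round(4))
    P=np.array(P); Z=.07 if nm=='base' else P[:,2].mean()
    Q=np.array([onz(t,*T(*p,to,kt),Z) for p in a]);Q2=np.array([onz(s,*T(*q,so,ks),Z) for q in b])
    for W in(P,Q,Q2):
        c=W.mean(0); v=(W[0]+W[2]-W[1]-W[3])/2; u=(W[0]+W[1]-W[2]-W[3])/2
        print(c.round(4),np.linalg.norm(v[:2]),np.linalg.norm(u[:2]),np.degrees(np.arctan2(v[1],v[0])),np.degrees(np.arctan2(u[1],u[0])))
# bar of upper top, and latch bar
x,e=tri(ray(t,*T(320,285,(165,240),7)),ray(s,*T(345,180,(180,180),8)));print('bar?',x,e)
x,e=tri(ray(t,*T(232,183,(305,215),6.5)),ray(s,*T(178,78,(290,230),5)));print('knob far',x,e)
x,e=tri(ray(t,*T(228,298,(305,215),6.5)),ray(s,*T(108,122,(290,230),5)));print('knob near',x,e)
x,e=tri(ray(t,*T(47,250,(305,215),6.5)),ray(s,*T(55,85,(290,230),5)));print('levertip',x,e)
```

```text
up [0.542  0.3174 0.043 ] [0.0004 0.0004] [0.5419 0.3184 0.04  ]
up [0.566  0.2231 0.0446] [0.0009 0.0009] [0.5656 0.2245 0.04  ]
up [0.4196 0.2852 0.0424] [0.001 0.001] [0.4186 0.2864 0.04  ]
up [0.4441 0.1911 0.0447] [0.0005 0.0005] [0.4436 0.1922 0.04  ]
[0.4929 0.2542 0.0437] 0.0972901076660558 0.12630110343225706 104.41338771716242 14.712838966420756
[0.4923 0.2545 0.0437] 0.09687469828930613 0.12641797216783202 104.51186361350737 14.712046938114723
[0.4935 0.2537 0.0437] 0.0957466300774902 0.1264114586613543 105.15249363653075 14.862431303800541
base [ 0.6153 -0.1713  0.0716] [0.0014 0.0014] [ 0.6144 -0.1705  0.07  ]
base [ 0.6109 -0.2669  0.0702] [0.0012 0.0012] [ 0.61   -0.2662  0.07  ]
base [ 0.4903 -0.1639  0.0696] [0.001 0.001] [ 0.4895 -0.1633  0.07  ]
base [ 0.4863 -0.2603  0.0691] [0.0007 0.0007] [ 0.4857 -0.2597  0.07  ]
[ 0.5507 -0.2156  0.0701] 0.09607836388400642 0.12502769502228975 87.46306301171548 -3.2105204941100625
[ 0.5499 -0.2149  0.07  ] 0.09610394179280865 0.12480697711383452 87.55331223466024 -3.151521013043877
[ 0.5517 -0.2161  0.07  ] 0.09637566916907006 0.12615355880421653 87.04083635327667 -2.984148420883927
bar? [0.49600875 0.24995282 0.07735608] [np.float64(0.0032392674844029454), np.float64(0.003239267484403057)]
knob far [ 0.57976444 -0.08592088  0.11714508] [np.float64(0.0012373052510734471), np.float64(0.0012373052510735484)]
knob near [ 0.53545619 -0.083216    0.11777389] [np.float64(0.0013241397374410744), np.float64(0.0013241397374411338)]
levertip [ 0.55977962 -0.01243774  0.06198525] [np.float64(0.001440365326611417), np.float64(0.001440365326611552)]
```

```bash
cat >> h.py <<'E'
UP=np.array([.4929,.2540,0]);UPYAW=np.radians(14.7)
BA=np.array([.5507,-.2155,0]);BAYAW=np.radians(-2.9)
def down(yaw,flip=1):
    # tool x down, tool y = flip * carrier y
    x=np.array([0,0,-1.]);y=flip*np.array([-np.sin(yaw),np.cos(yaw),0]);return R.from_matrix(np.c_[x,y,np.cross(x,y)])
def delta(p,r,p0=None,r0=None):
    if p0 is None: p0,r0,_=tool()
    return (r0.inv().apply(np.array(p)-p0)*1000).round(1).tolist(),np.degrees((r0.inv()*r).as_rotvec()).round(2).tolist()
def inbase(p,o=None,yaw=None):
    o=BA if o is None else o; yaw=BAYAW if yaw is None else yaw
    return R.from_euler('z',-yaw).apply(np.array(p)-o)
E
python3 - <<'E'
from h import *
p,r,s=tool(); print(r.as_matrix().round(3))
for f in(1,-1):
    print(f,delta([.4929,.2540,.15],down(UPYAW,f)), (r.inv()*down(BAYAW,f)).magnitude()*57.3)
E
```

```text
[[-0.     0.239  0.971]
 [-0.001  0.971 -0.239]
 [-1.    -0.001 -0.   ]]
1 ([88.4, -160.1, 417.8], [-28.55, -0.02, 0.05]) 10.951914498737832
-1 ([88.4, -160.1, 417.8], [151.45, 0.07, 0.03]) 169.06148702775826
```

>>> jog_arm:
  moves:
    - [[38, -160, 418], [-28.5, 0, 0], 0]
    - [[38, -160, 418], [-28.5, 0, 0], 0]
    - [[38, -160, 418], [-28.5, 0, 0], 0]
    - [[38, -160, 418], [-28.5, 0, 0], 0]
    - [[38, -160, 418], [-28.5, 0, 0], 0]
    - [[38, -160, 418], [-28.5, 0, 0], 0]
    - [[38, -160, 418], [-28.5, 0, 0], 0]
    - [[38, -160, 418], [-28.5, 0, 0], 0]
    - [[38, -160, 418], [-28.5, 0, 0], 0]
    - [[38, -160, 418], [-28.5, 0, 0], 0]
    - [[38, -160, 418], [-28.5, 0, 0], 0]
    - [[38, -160, 418], [-28.5, 0, 0], 0]
    - [[38, -160, 418], [-28.5, 0, 0], 0]
    - [[38, -160, 418], [-28.5, 0, 0], 0]

```text
t: 1.32
tcp_pos: [0.4928, 0.2544, 0.2003]
orientation: [2.874, 1.57, 3.129]
wrist_force: [0.0, 0.6, -0.3]
width: 0.0882
```

Run:
```python
from h import *
snap('wrist','w1.png'); p,r,s=tool(); print(s['t'],p,delta([.4929,.2540,.0565],down(UPYAW)))
```

```text
1.3667 [0.49232403 0.25500846 0.20068846] ([144.2, -1.2, 0.4], [-0.02, -0.03, -0.02])
```

View pics/w1.png

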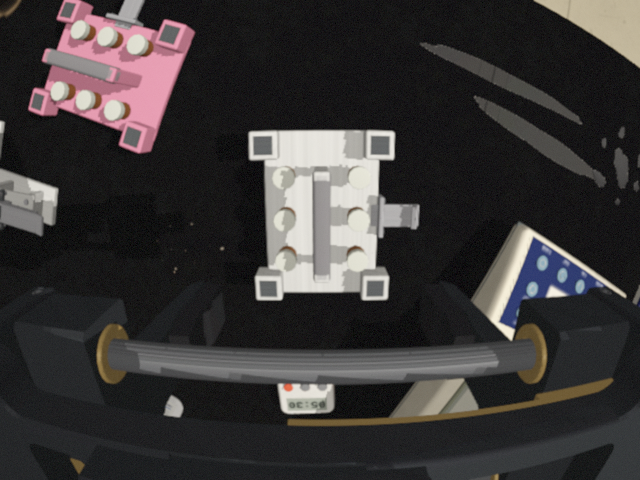

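The wrist view shows the carrier squared to the jaws. Its handle bar runs from (321,173) to (322,280), and the keeper is on the right at (400,215). I'll check the bar's position from this view.

Run:
```python
from h import *
d=last('wrist');
a=onz(d,321,173,.074,True);b=onz(d,322.5,280,.074,True);print(a,b,(a+b)/2,np.linalg.norm(a-b),np.degrees(np.arctan2(*(a-b)[1::-1])))
Q=[onz(d,*p,.0437,True) for p in((262,145),(380,145),(268,285),(375,285))];print(np.mean(Q,0),[np.linalg.norm(Q[0]-Q[1]),np.linalg.norm(Q[0]-Q[2])])
```

```text
[0.45186537 0.24302946 0.074     ] [0.53333286 0.26550688 0.074     ] [0.49259912 0.25426817 0.074     ] 0.08451145766087344 -164.57546712719534
[0.49138666 0.25350923 0.0437    ] [np.float64(0.09620570817333875), np.float64(0.12265272685001054)]
```

>>> jog_arm:
  moves:
    - [[40, -0.7, 0], [0, 0, 0], 0]
    - [[80, -0.7, 0], [0, 0, 0], 0]
    - [[115, -0.7, 0], [0, 0, 0], 0]
    - [[135, -0.7, 0], [0, 0, 0], 0]
    - [[144, -0.7, 0], [0, 0, 0], 0]
    - [[144, -0.7, 0], [0, 0, 0], 0.5]
    - [[144, -0.7, 0], [0, 0, 0], 1]
    - [[144, -0.7, 0], [0, 0, 0], 1]
    - [[144, -0.7, 0], [0, 0, 0], 1]
    - [[144, -0.7, 0], [0, 0, 0], 1]
    - [[144, -0.7, 0], [0, 0, 0], 1]
    - [[144, -0.7, 0], [0, 0, 0], 1]

```text
t: 2.37
tcp_pos: [0.4936, 0.2537, 0.0572]
orientation: [0.029, 1.57, 0.285]
wrist_force: [0.3, -0.4, -0.3]
width: 0.0434
```

>>> jog_arm:
  moves:
    - [[0, 0, 0], [0, 0, 0], 1]
    - [[0, 0, 0], [0, 0, 0], 1]
    - [[0, 0, 0], [0, 0, 0], 1]
    - [[0, 0, 0], [0, 0, 0], 1]
    - [[0, 0, 0], [0, 0, 0], 1]
    - [[0, 0, 0], [0, 0, 0], 1]

```text
t: 2.87
tcp_pos: [0.4934, 0.2536, 0.0567]
orientation: [-1.023, 1.571, -0.767]
wrist_force: [0.5, 0.8, -0.8]
width: 0.0135
```

>>> jog_arm:
  moves:
    - [[-5, 0, 0], [0, 0, 0], 1]
    - [[-20, 0, 0], [0, 0, 0], 1]
    - [[-50, 0, 0], [0, 0, 0], 1]
    - [[-85, 0, 0], [0, 0, 0], 1]
    - [[-120, 0, 0], [0, 0, 0], 1]
    - [[-150, 0, 0], [0, 0, 0], 1]
    - [[-165, 0, 0], [0, 0, 0], 1]
    - [[-165, 0, 0], [0, 0, 0], 1]

```text
t: 3.53
tcp_pos: [0.4943, 0.2539, 0.225]
orientation: [0.008, 1.565, 0.264]
wrist_force: [0.0, 0.5, -5.5]
width: 0.0133
```

Run:
```python
from h import *
p,r,s=tool(); print(s['t'],p,s['width'],s['wrist_force'],s['torque'],delta([*BA[:2],.22],down(BAYAW)))
```

```text
3.5333 [0.49427215 0.25389893 0.22502724] 0.013328016090748051 [ 0.03377532  0.54710239 -5.47274481] [ 0.01522343 -0.02171329  0.0109289 ] ([4.6, -468.4, -64.2], [17.55, 0.32, -0.05])
```

>>> jog_arm:
  moves:
    - [[0, -10, -1], [0.5, 0, 0], 1]
    - [[0, -28, -4], [1.5, 0, 0], 1]
    - [[0, -55, -8], [2.5, 0, 0], 1]
    - [[0, -90, -12], [4, 0, 0], 1]
    - [[0, -127, -17], [5.5, 0, 0], 1]
    - [[0, -165, -22], [7, 0, 0], 1]
    - [[0, -203, -28], [8.5, 0, 0], 1]
    - [[0, -241, -33], [10, 0, 0], 1]
    - [[0, -279, -38], [11.5, 0, 0], 1]
    - [[0, -317, -43], [13, 0, 0], 1]
    - [[0, -355, -48], [14.5, 0, 0], 1]
    - [[0, -390, -53], [16, 0, 0], 1]
    - [[0, -420, -58], [17, 0, 0], 1]
    - [[0, -445, -61], [17.6, 0, 0], 1]
    - [[0, -461, -63.5], [17.6, 0, 0], 1]
    - [[0, -468, -64], [17.6, 0, 0], 1]
    - [[0, -468, -64], [17.6, 0, 0], 1]
    - [[0, -468, -64], [17.6, 0, 0], 1]
    - [[0, -468, -64], [17.6, 0, 0], 1]

```text
t: 5.12
tcp_pos: [0.5498, -0.2139, 0.2215]
orientation: [2.244, 1.57, 2.194]
wrist_force: [-0.3, 0.6, -5.3]
width: 0.0135
```

Run:
```python
from h import *
w=snap('wrist','w2.png');t=snap('top');s=snap('scene')
cv2.imwrite('pics/t2.png',np.vstack([cv2.resize(t['pixels'][200:300,300:430],None,fx=5,fy=5,interpolation=cv2.INTER_CUBIC)]))
cv2.imwrite('pics/s2.png',cv2.resize(s['pixels'][190:350,270:410],None,fx=3.7,fy=3.7,interpolation=cv2.INTER_CUBIC))
p,r,s=tool(); print(s['t'],p,s['width'],delta([*BA[:2],.22],down(BAYAW)))
```

```text
5.2667 [ 0.54993323 -0.21426895  0.22187327] 0.013290039581782771 ([1.9, -1.2, 0.8], [0.03, 0.0, -0.0])
```

View pics/w2.png

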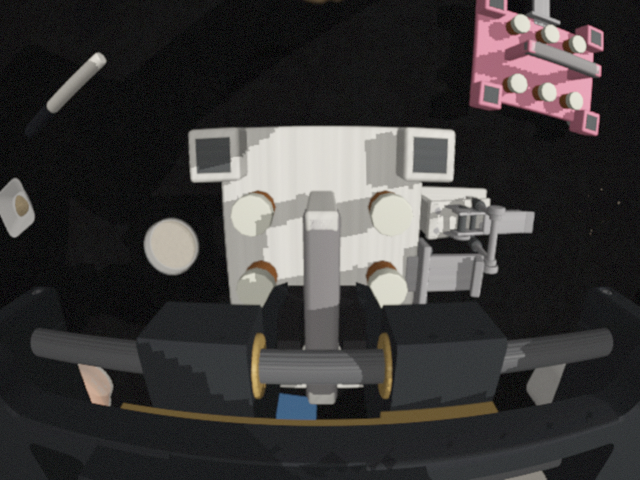

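View pics/t2.png

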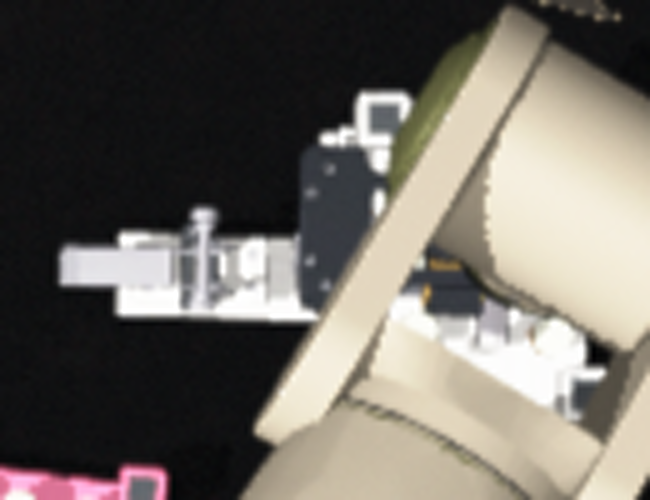

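View pics/s2.png

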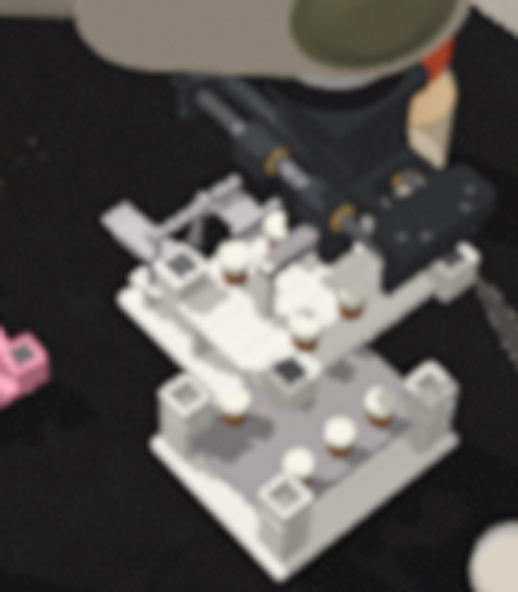

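The carrier hangs level over the base with its keeper on the latch side. Three of its corner squares show in the scene crop, at (182,263), (291,372) and (452,262). Two show in the top crop, at (383,118) and (585,388). I'll measure it against the base with the same cameras.

Run:
```python
from h import *
t=last('top');s=last('scene');w=last('wrist')
f=lambda p,o,k:np.array(p)/k+o-0.5+0.5/k
z=.2219-.0567+.0437
pp=lambda x:(inbase(x)*1000).round(1)
print('expected +-63,+-48,z',z)
tt={(63,48):(383,118),(-63,-48):(585,388)}; ss={(-63,48):(182,263),(-63,-48):(291,372),(63,-48):(452,262)}
for k,v in tt.items(): print('top',k,pp(onz(t,*f(v,(300,200),5),z)))
for k,v in ss.items(): print('scene',k,pp(onz(s,*f(v,(270,190),3.7),z)))
print('tri',pp(tri(ray(t,*f((585,388),(300,200),5)),ray(s,*f((291,372),(270,190),3.7)))[0]))
for k,v in {(-63,-48):(213,155),(-63,48):(431,155)}.items(): print('wrist',k,pp(onz(w,*v,z,True)))
# base reference same-camera
for k,v in {'-+':(185,397),'--':(286,495),'+-':(431,384)}.items(): print('base scene',k,pp(onz(s,*f(v,(270,190),3.7),.07)))
print('tool in base',pp(tool()[0]))
```

```text
expected +-63,+-48,z 0.20889999999999997
top (63, 48) [ 60.8  51.1 208.9]
top (-63, -48) [-62.2 -43.9 208.9]
scene (-63, 48) [-63.2  48.8 208.9]
scene (-63, -48) [-65.3 -49.  208.9]
scene (63, -48) [ 58.3 -52.1 208.9]
tri [-61.8 -45.3 201.4]
wrist (-63, -48) [-64.2 -46.2 208.9]
wrist (-63, 48) [-64.3  49.4 208.9]
base scene -+ [-64.6  46.3  70. ]
base scene -- [-62.4 -49.   70. ]
base scene +- [ 64.1 -48.4  70. ]
tool in base [ -0.8   1.2 221.9]
```

>>> jog_arm:
  moves:
    - [[15, -1.2, 0.8], [0, 0, 0], 1]
    - [[40, -1.2, 0.8], [0, 0, 0], 1]
    - [[65, -1.2, 0.8], [0, 0, 0], 1]
    - [[80, -1.2, 0.8], [0, 0, 0], 1]
    - [[87, -1.2, 0.8], [0, 0, 0], 1]
    - [[87, -1.2, 0.8], [0, 0, 0], 1]
    - [[87, -1.2, 0.8], [0, 0, 0], 1]
    - [[87, -1.2, 0.8], [0, 0, 0], 1]

```text
t: 5.93
tcp_pos: [0.5512, -0.2168, 0.1362]
orientation: [-0.494, 1.568, -0.545]
wrist_force: [0.1, 0.3, -4.2]
width: 0.0137
```

Run:
```python
from h import *
w=snap('wrist','w3.png');t=snap('top');s=snap('scene')
cv2.imwrite('pics/t3.png',np.vstack([cv2.resize(t['pixels'][200:300,300:430],None,fx=5,fy=5,interpolation=cv2.INTER_CUBIC)]))
cv2.imwrite('pics/s3.png',cv2.resize(s['pixels'][230:350,290:410],None,fx=5,fy=5,interpolation=cv2.INTER_CUBIC))
p,r,s=tool(); print(s['t'],p,s['width'],s['wrist_force'],delta([*BA[:2],.135],down(BAYAW)))
```

```text
6.0833 [ 0.55092754 -0.21678534  0.13576571] 0.013790891834229862 [-0.5486623   0.23463651 -5.57404741] ([0.8, 1.3, -0.3], [-0.05, 0.09, 0.05])
```

View pics/s3.png

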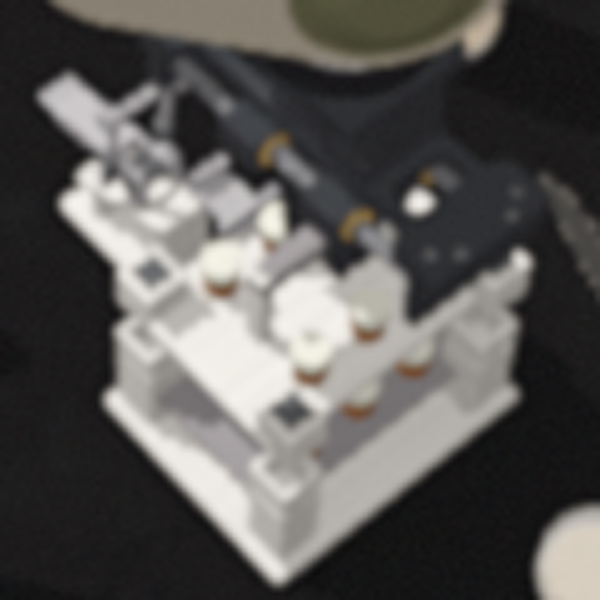

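View pics/t3.png

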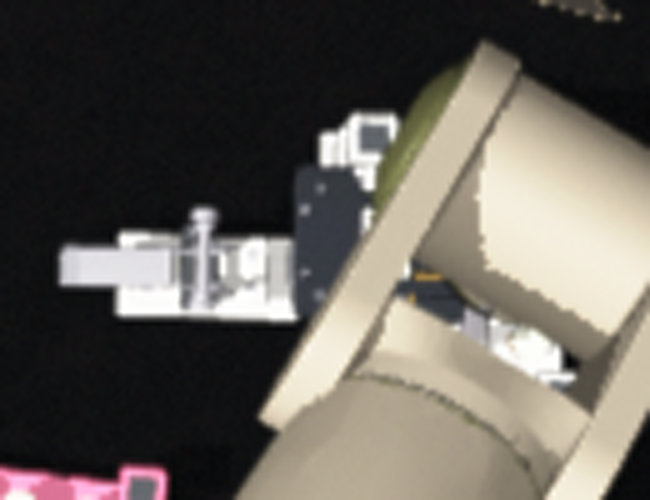

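View pics/w3.png

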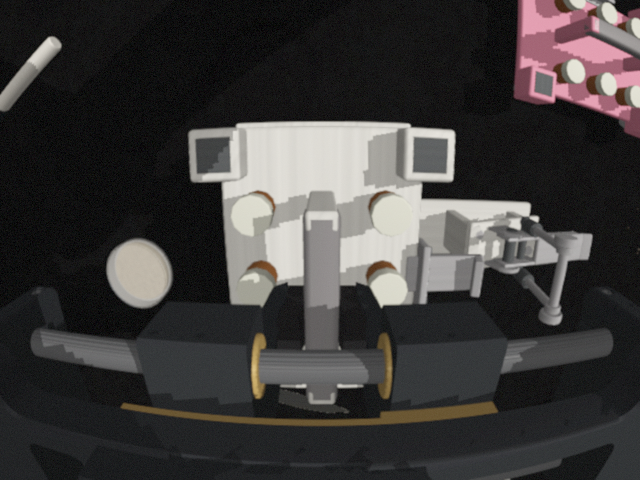

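Run:
```python
from h import *
t=last('top');s=last('scene');w=last('wrist')
f=lambda p,o,k:np.array(p)/k+o-0.5+0.5/k
z=.1358-.0567+.0437
pp=lambda x:(inbase(x)*1000).round(1)
print('z',z)
for k,v in {(-63,48):(153,271),(-63,-48):(293,411)}.items(): print('scene',k,pp(onz(s,*f(v,(290,230),5),z)))
for k,v in {(-63,48):(152,332),(-63,-48):(287,468),(63,48):(347,195),(63,-48):(483,320)}.items(): print('base scene',k,pp(onz(s,*f(v,(290,230),5),.07)))
print('top',pp(onz(t,*f((375,137),(300,200),5),z)))
for k,v in {(-63,-48):(213,155),(-63,48):(431,155)}.items(): print('wrist',k,pp(onz(w,*v,z,True)))
print('tool',pp(tool()[0]))
```

```text
z 0.1228
scene (-63, 48) [-62.2  46.4 122.8]
scene (-63, -48) [-62.5 -50.5 122.8]
base scene (-63, 48) [-62.2  47.7  70. ]
base scene (-63, -48) [-61.9 -48.7  70. ]
base scene (63, 48) [64.4 47.5 70. ]
base scene (63, -48) [ 63.8 -48.8  70. ]
top [ 62.6  46.9 122.8]
wrist (-63, -48) [-62.6 -49.2 122.8]
wrist (-63, 48) [-62.6  46.8 122.8]
tool [  0.3  -1.3 135.8]
```

>>> jog_arm:
  moves:
    - [[0, 1.4, 0], [0, 0, 0], 1]
    - [[3, 1.4, 0], [0, 0, 0], 1]
    - [[6, 1.4, 0], [0, 0, 0], 1]
    - [[9, 1.4, 0], [0, 0, 0], 1]
    - [[12, 1.4, 0], [0, 0, 0], 1]
    - [[14, 1.4, 0], [0, 0, 0], 1]
    - [[16, 1.4, 0], [0, 0, 0], 1]
    - [[16, 1.4, 0], [0, 0, 0], 1]

```text
t: 6.75
tcp_pos: [0.5505, -0.2151, 0.1182]
orientation: [2.612, 1.57, 2.56]
wrist_force: [-0.0, 1.0, -5.8]
width: 0.0139
```

>>> jog_arm:
  moves:
    - [[2, 0, 0], [0, 0, 0], 1]
    - [[4, 0, 0], [0, 0, 0], 1]
    - [[6, 0, 0], [0, 0, 0], 1]
    - [[7, 0, 0], [0, 0, 0], 1]
    - [[8, 0, 0], [0, 0, 0], 1]
    - [[8, 0, 0], [0, 0, 0], 1]
    - [[8, 0, 0], [0, 0, 0], 1]

```text
t: 7.33
tcp_pos: [0.5507, -0.2152, 0.1108]
orientation: [-0.476, 1.571, -0.528]
wrist_force: [1.4, 0.6, -5.1]
width: 0.0133
```

>>> jog_arm:
  moves:
    - [[0.5, 0, 0], [0, 0, 0], 1]
    - [[1, 0, 0], [0, 0, 0], 1]
    - [[1.5, 0, 0], [0, 0, 0], 1]
    - [[1.5, 0, 0], [0, 0, 0], 1]

```text
t: 7.67
tcp_pos: [0.5508, -0.2153, 0.1107]
orientation: [-0.722, 1.57, -0.773]
wrist_force: [-5.6, 2.7, 8.1]
width: 0.0136
```

Contact is firm at the expected height: TCP 0.1107, so the origin is at 54 mm. I'll release, back off, and check the seating and latch.

>>> jog_arm:
  moves:
    - [[0, 0, 0], [0, 0, 0], 0.6]
    - [[0, 0, 0], [0, 0, 0], 0.6]
    - [[0, 0, 0], [0, 0, 0], 0.6]
    - [[0, 0, 0], [0, 0, 0], 0.6]
    - [[0, 0, 0], [0, 0, 0], 0.6]
    - [[-30, 0, 0], [0, 0, 0], 0.5]
    - [[-70, 0, 0], [0, 0, 0], 0.3]
    - [[-110, 0, 0], [0, 0, 0], 0]
    - [[-150, 0, -30], [0, 0, 0], 0]
    - [[-160, 0, -70], [0, 0, 0], 0]
    - [[-160, 0, -110], [0, 0, 0], 0]
    - [[-160, 0, -150], [0, 0, 0], 0]
    - [[-160, 0, -180], [0, 0, 0], 0]
    - [[-160, 0, -200], [0, 0, 0], 0]
    - [[-160, 0, -200], [0, 0, 0], 0]
    - [[-160, 0, -200], [0, 0, 0], 0]

```text
t: 9.0
tcp_pos: [0.3508, -0.2051, 0.2697]
orientation: [-0.682, 1.569, -0.735]
wrist_force: [0.4, -0.1, -0.1]
width: 0.0881
```

Run:
```python
from h import *
w=snap('wrist','w4.png');t=snap('top','top4.png');s=snap('scene','scene4.png')
cv2.imwrite('pics/t4.png',np.vstack([cv2.resize(t['pixels'][200:300,300:430],None,fx=6,fy=6,interpolation=cv2.INTER_CUBIC)]))
cv2.imwrite('pics/s4.png',cv2.resize(s['pixels'][230:350,290:410],None,fx=5,fy=5,interpolation=cv2.INTER_CUBIC))
p,r,s=tool(); print(s['t'],p,s['width'],s['wrist_force'])
```

```text
9.15 [ 0.35168442 -0.20502756  0.26915148] 0.08845229315253486 [ 0.34965172  0.63307081 -0.31202064]
```

View pics/s4.png

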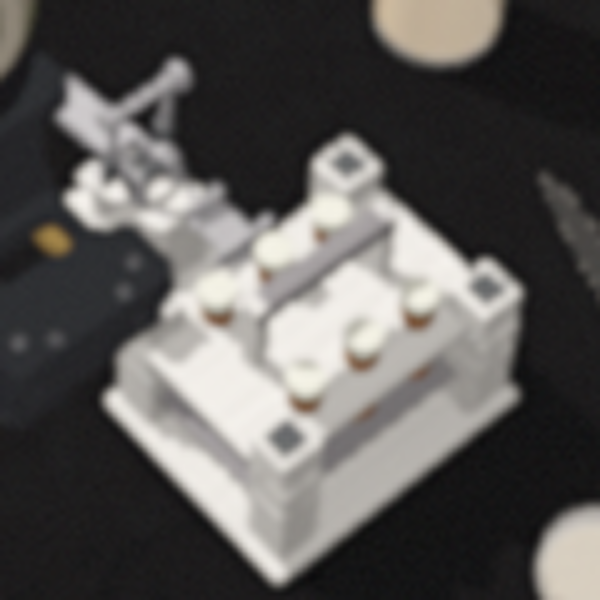

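View pics/t4.png

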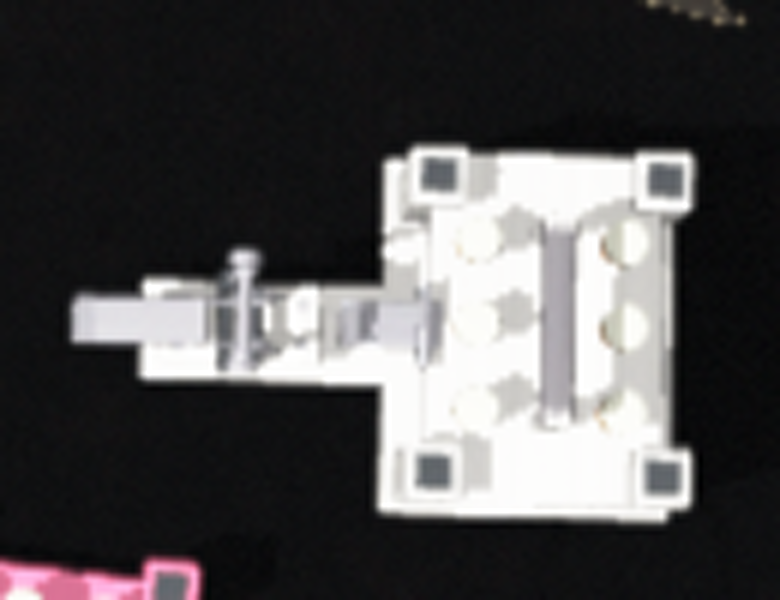

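View pics/w4.png

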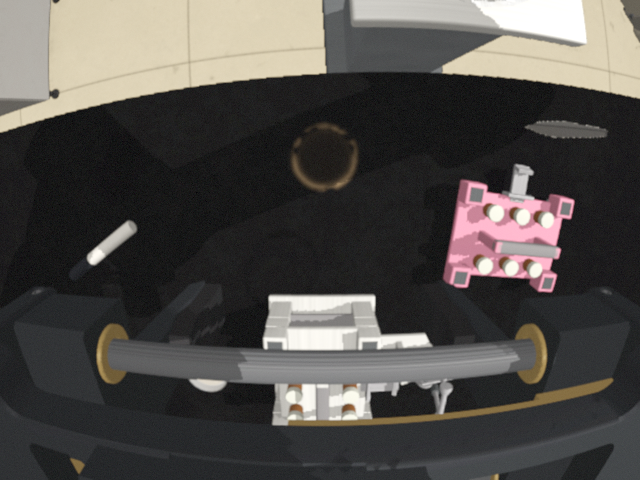

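View pics/scene4.png

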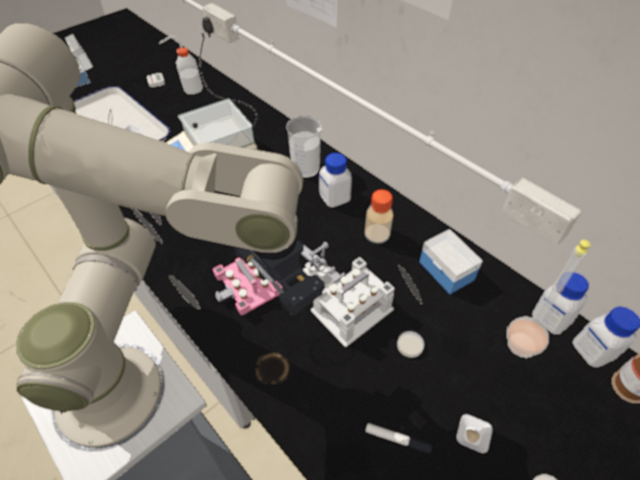

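View pics/top4.png

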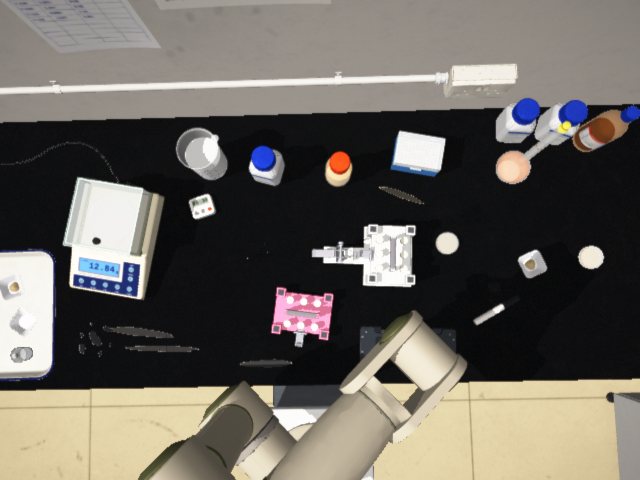

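Run:
```python
from h import *
t=last('top');s=last('scene')
f=lambda p,o,k:np.array(p)/k+o-0.5+0.5/k
pp=lambda x:(inbase(x)*1000).round(1)
tt=[(440,174),(666,180),(663,477)];ss=[(347,163),(488,288),(289,438)]
for a,b in zip(tt,ss):
    x,e=tri(ray(t,*f(a,(300,200),6)),ray(s,*f(b,(290,230),5)));print(pp(x),np.round(e,4),pp(onz(t,*f(a,(300,200),6),.0977)),pp(onz(s,*f(b,(290,230),5),.0977)))
print(pp(onz(t,*f((434,470),(300,200),6),.0977)))
# bottle base/cap, jar
for c,z in(((340,160),.156),((264,157),.15)): print('cap',onz(t,*c,z).round(3))
for c in((377,238),(337,203)): print('foot near',onz(s,*c,0).round(3))
cv2.imwrite('pics/t5.png',cv2.resize(t['pixels'][235:275,308:358],None,fx=16,fy=14,interpolation=cv2.INTER_CUBIC))
cv2.imwrite('pics/s5.png',cv2.resize(s['pixels'][238:282,298:348],None,fx=16,fy=13,interpolation=cv2.INTER_CUBIC))
```

```text
[62.3 48.4 97.2] [0.0007 0.0007] [61.6 48.9 97.7] [62.6 47.8 97.7]
[ 62.7 -47.7  96.7] [0.0013 0.0013] [ 61.5 -46.7  97.7] [ 63.3 -48.8  97.7]
[-63.  -47.8  96.5] [0.0014 0.0014] [-64.2 -46.9  97.7] [-62.3 -49.1  97.7]
[-63.9  49.2  97.7]
cap [ 0.78  -0.089  0.156]
cap [0.795 0.1   0.15 ]
foot near [ 0.771 -0.097  0.   ]
foot near [0.784 0.079 0.   ]
```

View pics/t5.png

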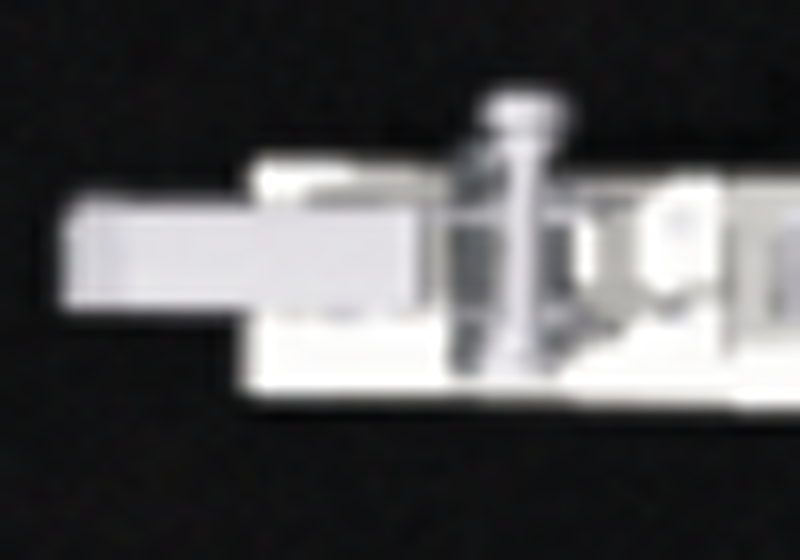

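View pics/s5.png

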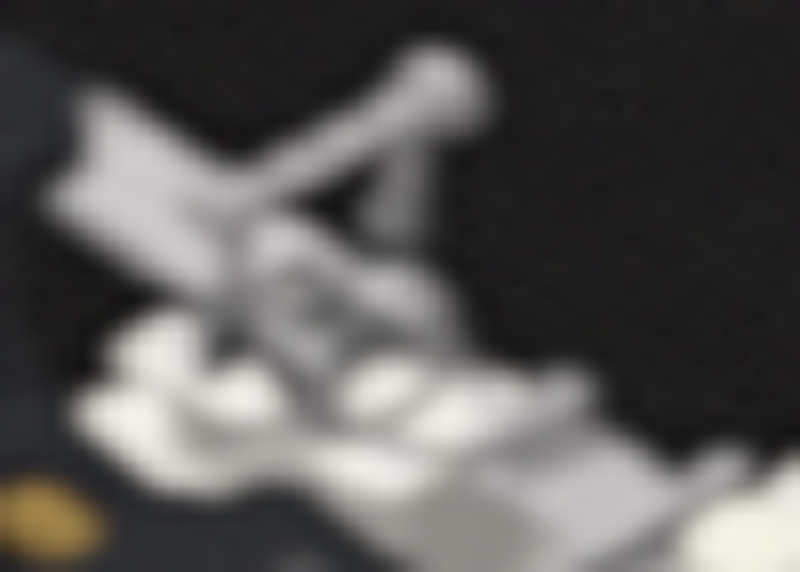

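Run:
```python
from h import *
t=last('top');s=last('scene')
g=lambda p,o,kx,ky:np.array([p[0]/kx+o[0]-.5+.5/kx,p[1]/ky+o[1]-.5+.5/ky])
pp=lambda x:(inbase(x)*1000).round(1)
for a,b in(((525,118),(440,92)),((513,352),(215,200)),((62,255),(60,140))):
    x,e=tri(ray(t,*g(a,(308,235),16,14)),ray(s,*g(b,(298,238),16,13)));print(pp(x),np.round(e,4),x.round(4))
p,r,s=tool()
bar=R.from_euler('z',BAYAW).apply([0,.131,0])+BA; print(bar)
Rt=R.from_matrix(np.c_[[0,0,-1.],[np.cos(BAYAW),np.sin(BAYAW),0],np.cross([0,0,-1.],[np.cos(BAYAW),np.sin(BAYAW),0])])
print(s['joint_pos'])
for k in(1,-1):
    RR=Rt if k==1 else Rt*R.from_euler('x',np.pi)
    print(k,RR.as_matrix().round(2).tolist(),delta([bar[0],bar[1],.25],RR))
```

```text
[ 21.7 130.7 120.2] [0.0013 0.0013] [ 0.579  -0.0861  0.1202]
[-20.9 132.1 120.7] [0.0005 0.0005] [ 0.5365 -0.0826  0.1207]
[  0.7 204.4  52.1] [0.002 0.002] [ 0.5618 -0.0114  0.0521]
[ 0.55732768 -0.08466776  0.        ]
[-8.17634212e-01  2.30802383e-02  1.76311068e+00  1.48093261e-04
  1.35540224e+00 -2.33746629e+00]
1 [[0.0, 1.0, -0.05], [0.0, -0.05, -1.0], [-1.0, 0.0, 0.0]] ([19.2, 130.7, 199.2], [89.98, -0.0, -0.01])
-1 [[0.0, -1.0, 0.05], [0.0, 0.05, 1.0], [-1.0, 0.0, 0.0]] ([19.2, 130.7, 199.2], [-90.02, 0.01, -0.0])
```

The carrier is home: its corner tops are at 96.5–97.2 mm against 97.7 expected, and within 2 mm in plan. The loop's knobs are at (525,118) and (513,352) in the top crop, which puts the bar at base (0, 131, 120) mm. The bottle's near face is at x ≈ 0.74, so it's clear. Next I'll turn the jaws onto the knobs.

>>> jog_arm:
  moves:
    - [[10, 10, 15], [7, 0, 0], 0.2]
    - [[20, 20, 31], [14, 0, 0], 0.2]
    - [[20, 31, 47], [21, 0, 0], 0.2]
    - [[20, 41, 62], [28, 0, 0], 0.2]
    - [[20, 51, 78], [35, 0, 0], 0.2]
    - [[20, 62, 94], [42, 0, 0], 0.2]
    - [[20, 72, 110], [49, 0, 0], 0.2]
    - [[20, 82, 126], [56, 0, 0], 0.2]
    - [[20, 92, 141], [63, 0, 0], 0.2]
    - [[20, 103, 157], [70, 0, 0], 0.2]
    - [[20, 113, 172], [77, 0, 0], 0.2]
    - [[20, 123, 187], [84, 0, 0], 0.2]
    - [[20, 130, 199], [90, 0, 0], 0.2]
    - [[20, 130, 199], [90, 0, 0], 0.2]
    - [[20, 130, 199], [90, 0, 0], 0.2]
    - [[20, 130, 199], [90, 0, 0], 0.2]

```text
t: 10.48
tcp_pos: [0.5562, -0.0853, 0.2488]
orientation: [-1.698, 1.57, 2.966]
wrist_force: [0.2, 0.3, 0.4]
width: 0.0704
```

```bash
cat >> h.py <<'E'
X_=np.array([np.cos(BAYAW),np.sin(BAYAW),0])
RL=R.from_matrix(np.c_[[0,0,-1.],X_,np.cross([0,0,-1.],X_)])
def W(b): return R.from_euler('z',BAYAW).apply(np.array(b)/1000)+BA
pp=lambda x:(inbase(x)*1000).round(1)
E
python3 - <<'E'
from h import *
w=snap('wrist','w6.png'); p,r,s=tool(); print(s['t'],pp(p),s['width'],s['joint_pos'].round(2),delta(W([0,131.4,111]),RL))
E
```

```text
10.5333 [ -1.2 130.1 249. ] 0.0706690735685763 [-0.36  0.39  1.36 -0.    1.39 -0.31] ([138.0, 1.3, -1.3], [0.07, -0.0, 0.03])
```

View pics/w6.png

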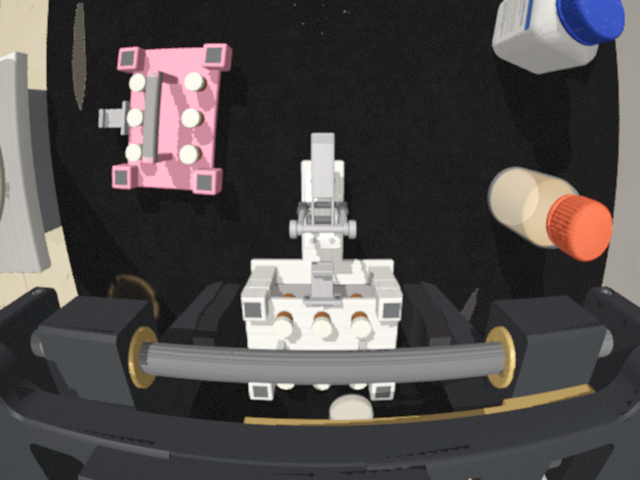

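The wrist view shows the knobs at (295,229) and (350,229), with the bar level between them. The keeper is at (322,280), the bottle is well to the right, and the lever points up the image.

Run:
```python
from h import *
w=last('wrist');
for z in(.115,.12): print([pp(onz(w,u,229,z,True)).tolist() for u in(291,322.5,354)])
print('lip', [pp(onz(w,u,262,.0885,True)).tolist() for u in(312,333)], 'levertip',pp(onz(w,322,135,.052,True)))
cv2.imwrite('pics/w6c.png',cv2.resize(w['pixels'][120:320,230:410],None,fx=3,fy=3,interpolation=cv2.INTER_CUBIC))
```

```text
[[-24.2, 128.3, 115.0], [0.4, 128.4, 115.0], [25.1, 128.4, 115.0]]
[[-23.8, 129.6, 120.0], [0.4, 129.7, 120.0], [24.6, 129.8, 120.0]]
lip [[-8.6, 91.4, 88.5], [9.9, 91.5, 88.5]] levertip [-1.000e-01  2.007e+02  5.200e+01]
```

View pics/w6c.png

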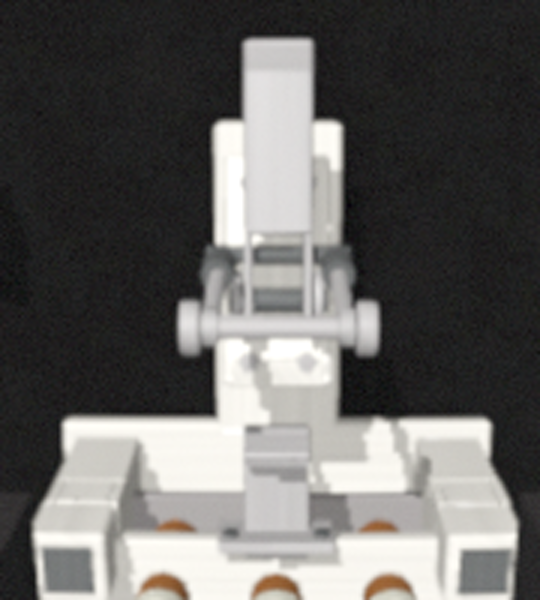

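>>> jog_arm:
  moves:
    - [[35, 1.4, -0.4], [0, 0, 0], 0.2]
    - [[75, 1.4, -0.4], [0, 0, 0], 0.2]
    - [[110, 1.4, -0.4], [0, 0, 0], 0.2]
    - [[130, 1.4, -0.4], [0, 0, 0], 0.2]
    - [[139, 1.4, -0.4], [0, 0, 0], 0.2]
    - [[139, 1.4, -0.4], [0, 0, 0], 0.2]
    - [[139, 1.4, -0.4], [0, 0, 0], 0.2]

```text
t: 11.12
tcp_pos: [0.5582, -0.0854, 0.1114]
orientation: [1.263, 1.569, -0.359]
wrist_force: [-0.3, -0.0, 0.1]
width: 0.0703
```

Run:
```python
from h import *
w=snap('wrist','w7.png'); p,r,s=tool(); print(s['t'],pp(p),s['width'])
for z in (.115,.12): print([pp(onz(w,*proj(w,W([0,131,z*1000]),True),z,True)),proj(w,W([25,130.5,z*1000]),True)])
```

```text
11.1667 [  1.2 130.3 112. ] 0.07052077213889953
[array([  0., 131., 115.]), array([375.72997707, 305.24348657])]
[array([  0., 131., 120.]), array([377.33973597, 310.5133939 ])]
```

View pics/w7.png

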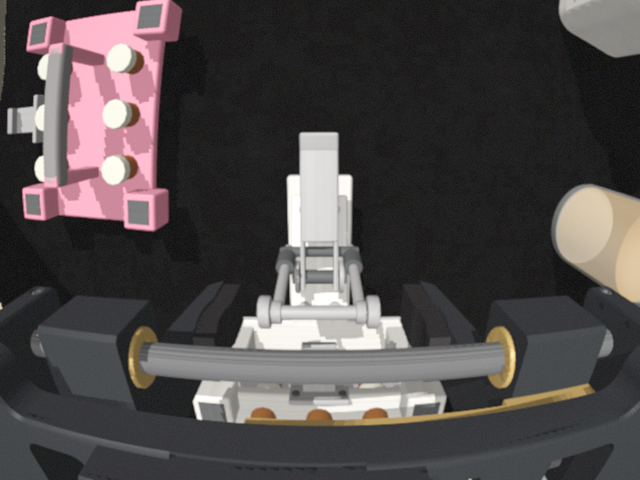

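The knobs are at (264,311) and (374,311), between the fingers and as predicted for y ≈ 130.5, z ≈ 120. I'll close on them.

>>> jog_arm:
  moves:
    - [[0, 0, 0], [0, 0, 0], 0.4]
    - [[0, 0, 0], [0, 0, 0], 1]
    - [[0, 0, 0], [0, 0, 0], 1]
    - [[0, 0, 0], [0, 0, 0], 1]
    - [[0, 0, 0], [0, 0, 0], 1]
    - [[0, 0, 0], [0, 0, 0], 1]
    - [[0, 0, 0], [0, 0, 0], 1]

```text
t: 11.75
tcp_pos: [0.5576, -0.085, 0.1103]
orientation: [-1.712, 1.57, 2.949]
wrist_force: [-3.4, -0.0, 1.8]
width: 0.0501
```

Run:
```python
from h import *
w=snap('wrist','w8.png'); p,r,s=tool(); print(s['t'],pp(p),s['width'],s['wrist_force'])
```

```text
11.8 [  0.3 130.7 110.2] 0.049473213139283614 [-3.23602406 -0.34699066  2.34483177]
```

View pics/w8.png

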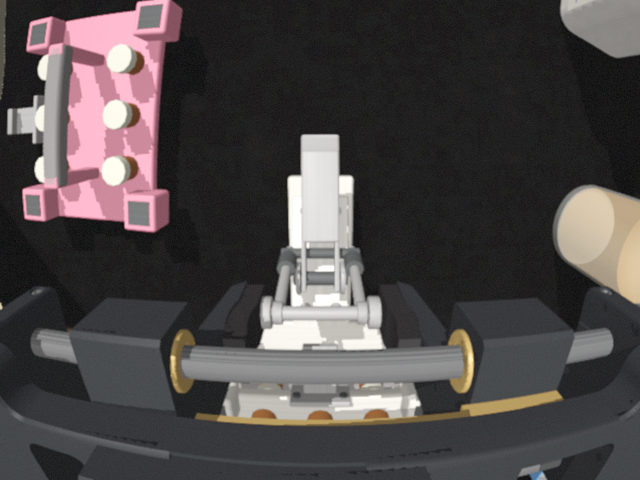

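>>> jog_arm:
  moves:
    - [[-3, 0, 4], [0, 0, 0], 1]
    - [[-6.5, 0, 10.5], [0, 0, 0], 1]
    - [[-6.5, 0, 16], [0, 0, 0], 1]
    - [[-6.5, 0, 21], [0, 0, 0], 1]
    - [[-6.5, 0, 25.5], [0, 0, 0], 1]
    - [[-4, 0, 31], [0, 0, 0], 1]
    - [[-2, 0, 36], [0, 0, 0], 1]
    - [[0.5, 0, 40.5], [0, 0, 0], 1]
    - [[0.5, 0, 40.5], [0, 0, 0], 1]
    - [[0.5, 0, 40.5], [0, 0, 0], 1]

```text
t: 12.63
tcp_pos: [0.5555, -0.1256, 0.1096]
orientation: [-1.777, 1.57, 2.884]
wrist_force: [-3.0, 2.1, -2.4]
width: 0.0492
```

Run:
```python
from h import *
w=snap('wrist','w9.png'); s_=snap('scene');p,r,s=tool(); print(s['t'],pp(p),s['width'],s['wrist_force'])
cv2.imwrite('pics/s9.png',cv2.resize(s_['pixels'][220:340,280:420],None,fx=5,fy=5,interpolation=cv2.INTER_CUBIC))
```

```text
12.7333 [  0.3  90.3 109.8] 0.049882763372974925 [-3.98140995  1.70803402 -2.24404562]
```

View pics/w9.png

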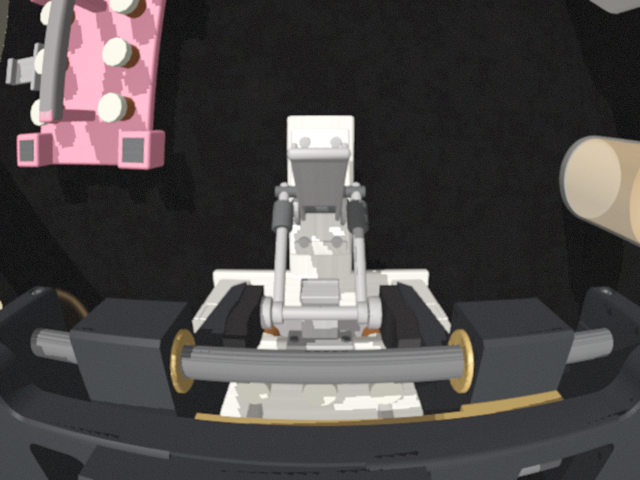

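View pics/s9.png

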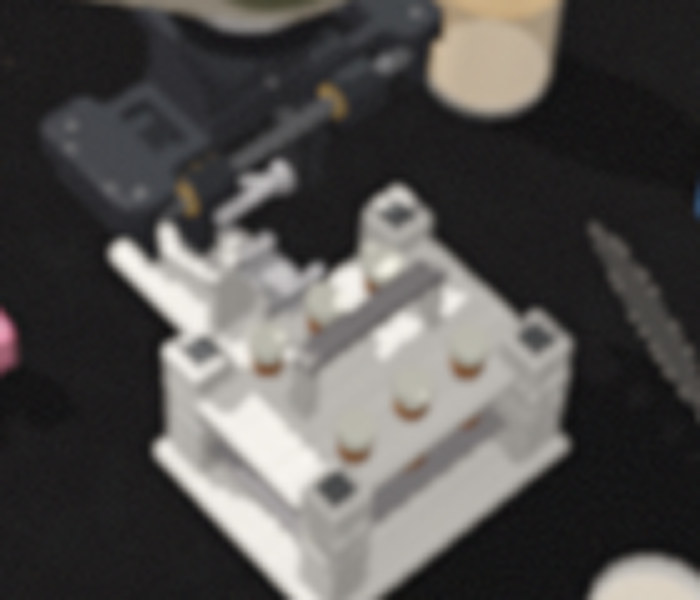

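The lever has come upright, with its tip edge at (320,153). The bar is between the knobs at (267,313) and (372,313), just above the lip at (320,290). I'll work out the lever angle.

Run:
```python
from h import *
w=last('wrist')
for a in range(60,105,5):
    h=np.radians(a-20); t=[0,125+75*np.cos(h)-7*np.sin(h),65+75*np.sin(h)+7*np.cos(h)]
    pa=np.radians(a-32);pin=[0,125+14*np.cos(pa),65+14*np.sin(pa)]
    print(a,np.round(t),proj(w,W(t),True).round(1),'pin',np.round(pin),proj(w,W([15,*pin[1:]]),True).round(1))
for z in(114,116,118,120): print(z,proj(w,W([0.4,90,z]),True).round(1),proj(w,W([0.4+22,90,z]),True).round(1))
```

```text
60 [  0. 178. 119.] [318.7  90.3] pin [  0. 137.  72.] [349.4 182.5]
65 [  0. 173. 123.] [318.6 102.3] pin [  0. 137.  73.] [349.5 184. ]
70 [  0. 168. 127.] [318.6 116.3] pin [  0. 136.  74.] [349.7 185.7]
75 [  0. 162. 130.] [318.5 132.2] pin [  0. 135.  75.] [349.8 187.5]
80 [  0. 156. 133.] [318.5 149.8] pin [  0. 134.  75.] [349.9 189.5]
85 [  0. 150. 136.] [318.5 168.8] pin [  0. 133.  76.] [350.  191.6]
90 [  0. 144. 138.] [318.4 188.7] pin [  0. 132.  77.] [350.  193.9]
95 [  0. 138. 139.] [318.5 209.1] pin [  0. 131.  77.] [350.1 196.2]
100 [  0. 131. 140.] [318.5 229.3] pin [  0. 130.  78.] [350.2 198.6]
114 [320.2 307. ] [371.4 306.6]
116 [320.2 309.1] [372.  308.7]
118 [320.1 311.3] [372.6 310.8]
120 [320.1 313.5] [373.2 313. ]
```

>>> jog_arm:
  moves:
    - [[2, 0, 4], [0, 0, 0], 1]
    - [[5, 0, 7.5], [0, 0, 0], 1]
    - [[9, 0, 10.3], [0, 0, 0], 1]
    - [[13, 0, 12], [0, 0, 0], 1]
    - [[16.8, 0, 13.3], [0, 0, 0], 1]
    - [[16.8, 0, 13.3], [0, 0, 0], 1]
    - [[16.8, 0, 13.3], [0, 0, 0], 1]

```text
t: 13.32
tcp_pos: [0.5549, -0.1389, 0.0932]
orientation: [-0.385, 1.57, -2.007]
wrist_force: [-5.0, 1.9, -0.6]
width: 0.0499
```

```bash
cat > lev.py <<'E'
from h import *
import sys
n=sys.argv[1]
w=snap('wrist',n); p,r,s=tool(); print(s['t'],pp(p),s['width'],s['wrist_force'])
for a in range(70,105,5):
    h=np.radians(a-20); t=[0,125+75*np.cos(h)-7*np.sin(h),65+75*np.sin(h)+7*np.cos(h)]
    print(a,proj(w,W(t),True).round(1))
for l in([10,84,88.5],[-10,84,88.5],[0,79,88.5]): print('lip',proj(w,W(l),True).round(1))
E
python3 lev.py w10.png
```

```text
13.3667 [ 0.3 76.8 93.3] 0.049422370267826775 [-6.21782884  1.22267422 -0.04718382]
70 [318.2  70.9]
75 [318.1  87.4]
80 [318.  106.3]
85 [318.  127.3]
90 [317.9 150. ]
95 [317.9 173.8]
100 [317.9 197.9]
lip [341.8 283.1]
lip [296.6 283.1]
lip [319.2 293.4]
```

View pics/w10.png

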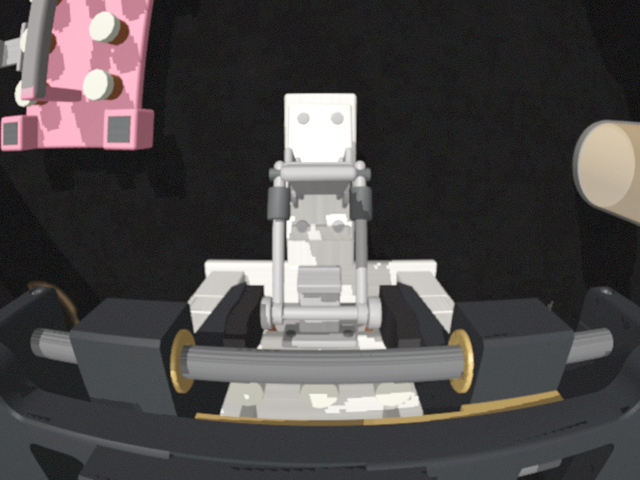

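The lever tip edge at (320,172) puts the lever at about 95°. The bar at v=313 is past the lip at v≈268–292. I'll swing it down into the pocket.

>>> jog_arm:
  moves:
    - [[3, 0, 1.2], [0, 0, 0], 1]
    - [[6, 0, 2.2], [0, 0, 0], 1]
    - [[9, 0, 2.9], [0, 0, 0], 1]
    - [[12, 0, 3.5], [0, 0, 0], 1]
    - [[14.5, 0, 4], [0, 0, 0], 1]
    - [[14.5, 0, 4], [0, 0, 0], 1]

```text
t: 13.87
tcp_pos: [0.5546, -0.1428, 0.0785]
orientation: [-0.826, 1.57, -2.448]
wrist_force: [-5.9, 1.4, -0.5]
width: 0.0496
```

```bash
python3 lev.py w11.png; python3 -c "
from h import *
s_=snap('scene');cv2.imwrite('pics/s11.png',cv2.resize(s_['pixels'][230:320,290:390],None,fx=6.5,fy=6.5,interpolation=cv2.INTER_CUBIC))"
```

```text
13.9167 [ 0.3 72.8 78.7] 0.04955520702541619 [-5.74045285  1.33239042 -0.6950543 ]
70 [318.1  47.5]
75 [318.   65.3]
80 [317.9  86.2]
85 [317.8 109.9]
90 [317.8 136. ]
95 [317.7 163.7]
100 [317.8 192. ]
lip [344.1 288.4]
lip [294.4 288.4]
lip [319.2 299.6]
```

View pics/w11.png

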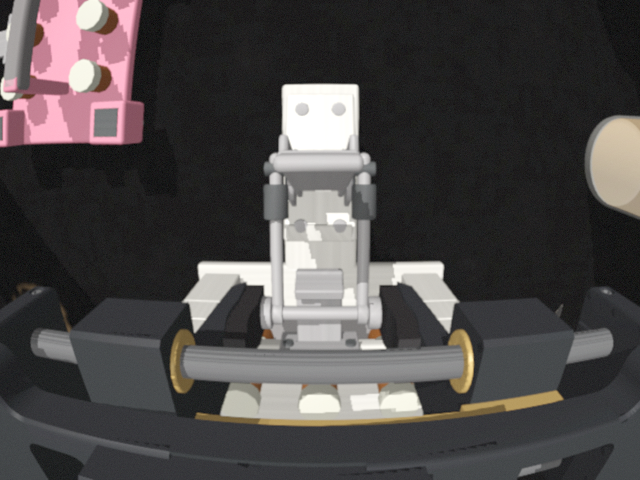

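View pics/s11.png

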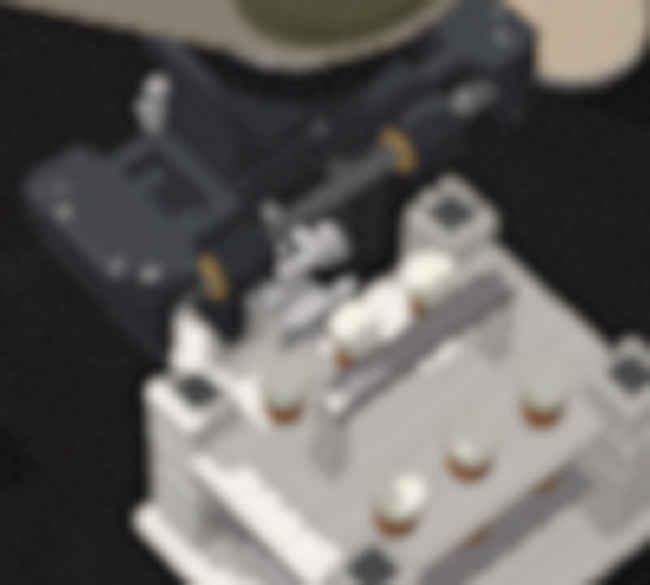

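>>> jog_arm:
  moves:
    - [[1, 0, 0.2], [0, 0, 0], 1]
    - [[2, 0, 0.3], [0, 0, 0], 1]
    - [[3, 0, 0.3], [0, 0, 0], 1]
    - [[3, 0, 0.3], [0, 0, 0], 1]

```text
t: 14.3
tcp_pos: [0.5546, -0.1431, 0.0758]
orientation: [-0.49, 1.57, -2.112]
wrist_force: [-5.5, 0.7, -0.7]
width: 0.0493
```

>>> jog_arm:
  moves:
    - [[1, 0, 0], [0, 0, 0], 1]
    - [[2, 0, 0], [0, 0, 0], 1]
    - [[3, 0, 0], [0, 0, 0], 1]
    - [[3, 0, 0], [0, 0, 0], 1]

```text
t: 14.63
tcp_pos: [0.5548, -0.1431, 0.0739]
orientation: [0.074, 1.57, -1.547]
wrist_force: [-11.0, 2.0, 9.1]
width: 0.049
```

The bar touches the tongue, with 10 N upward. I'll release, raise and check that it lies behind the lip.

>>> jog_arm:
  moves:
    - [[0, 0, 0], [0, 0, 0], 0.25]
    - [[0, 0, 0], [0, 0, 0], 0.25]
    - [[0, 0, 0], [0, 0, 0], 0.25]
    - [[0, 0, 0], [0, 0, 0], 0.25]
    - [[-20, 0, 0], [0, 0, 0], 0.25]
    - [[-55, 0, 0], [0, 0, 0], 0.25]
    - [[-90, 0, 0], [0, 0, 0], 0.25]
    - [[-120, 0, 0], [0, 0, 0], 0.25]
    - [[-120, 0, 0], [0, 0, 0], 0.25]
    - [[-120, 0, 0], [0, 0, 0], 0.25]

```text
t: 15.47
tcp_pos: [0.5555, -0.1433, 0.1939]
orientation: [1.173, 1.567, -0.449]
wrist_force: [-0.4, 0.0, -0.4]
width: 0.0659
```

```bash
python3 lev.py w12.png; python3 -c "
from h import *
s_=last('wrist');cv2.imwrite('pics/w12c.png',cv2.resize(s_['pixels'][150:350,220:420],None,fx=3,fy=3,interpolation=cv2.INTER_CUBIC))
w=s_
for y,z in((72,82),(78,82),(86,92)): print(y,z,proj(w,W([0,y,z]),True))"
```

```text
15.5167 [  0.4  72.6 192.3] 0.06591563640732954 [-0.15761526 -0.18753915 -0.90626172]
70 [317.6  92.3]
75 [317.6 101.4]
80 [317.6 111.4]
85 [317.6 122.2]
90 [317.6 133.6]
95 [317.6 145.4]
100 [317.6 157.5]
lip [332.5 220.3]
lip [303.8 220.3]
lip [318.2 227.2]
72 82 [318.24145404 234.3520086 ]
78 82 [318.21924312 226.31186638]
86 92 [318.13616997 218.65874999]
```

View pics/w12c.png

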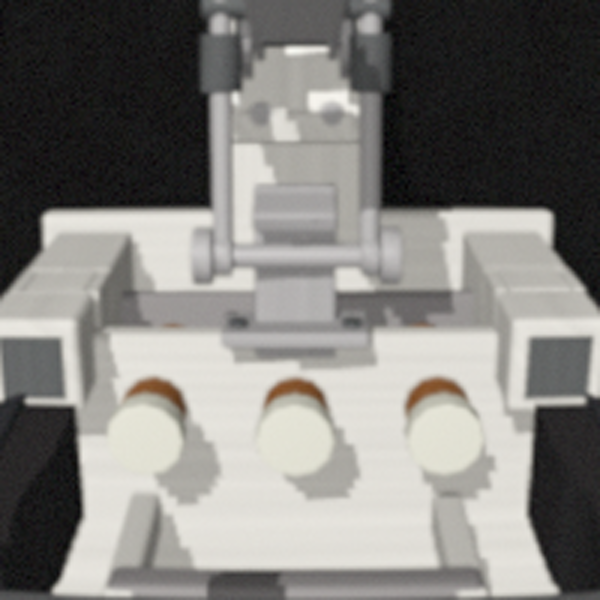

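The bar lies across the tongue behind the lip, at (319,235). I predicted (318,234) for y=72, z=82 in the pocket. Next I'll close the fingers and bring them to the carrier side of the upright handle.

>>> jog_arm:
  moves:
    - [[0, 0, -18], [0, 0, 0], 1]
    - [[0, 0, -35], [0, 0, 0], 1]
    - [[0, 0, -35], [0, 0, 0], 1]
    - [[0, 0, -35], [0, 0, 0], 1]
    - [[0, 0, -35], [0, 0, 0], 1]
    - [[0, 0, -35], [0, 0, 0], 1]
    - [[15, 0, -35], [0, 0, 0], 1]
    - [[35, 0, -35], [0, 0, 0], 1]
    - [[55, 0, -35], [0, 0, 0], 1]
    - [[65, 0, -35], [0, 0, 0], 1]
    - [[65, 0, -35], [0, 0, 0], 1]

```text
t: 16.43
tcp_pos: [0.5556, -0.1082, 0.1253]
orientation: [-1.901, 1.567, 2.759]
wrist_force: [0.1, -0.7, -0.4]
width: 0.0006
```

```bash
python3 lev.py w13.png; python3 -c "
from h import *
s_=snap('scene');cv2.imwrite('pics/s13.png',cv2.resize(s_['pixels'][220:340,280:420],None,fx=5,fy=5,interpolation=cv2.INTER_CUBIC))"
```

```text
16.4833 [  0.2 107.3 126.9] 0.0007020765865541699 [ 0.59798421 -0.38457126  0.01586561]
70 [321.  162.6]
75 [320.9 177.7]
80 [320.9 194. ]
85 [320.9 211.1]
90 [320.9 228.6]
95 [320.9 246.1]
100 [321.  263.2]
lip [339.5 311.3]
lip [303.4 311.3]
lip [321.5 319.2]
```

View pics/w13.png

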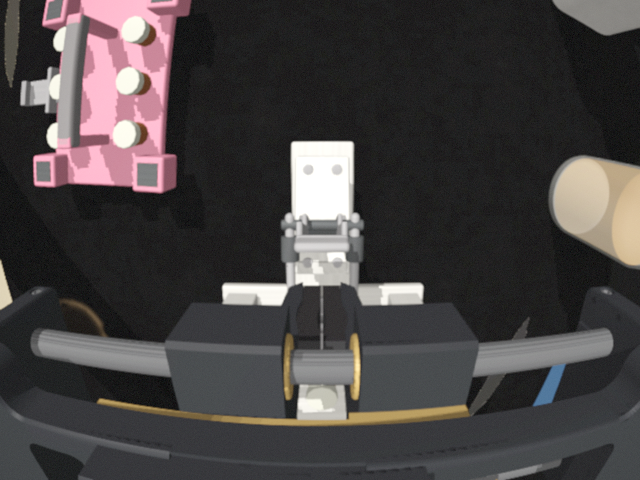

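View pics/s13.png

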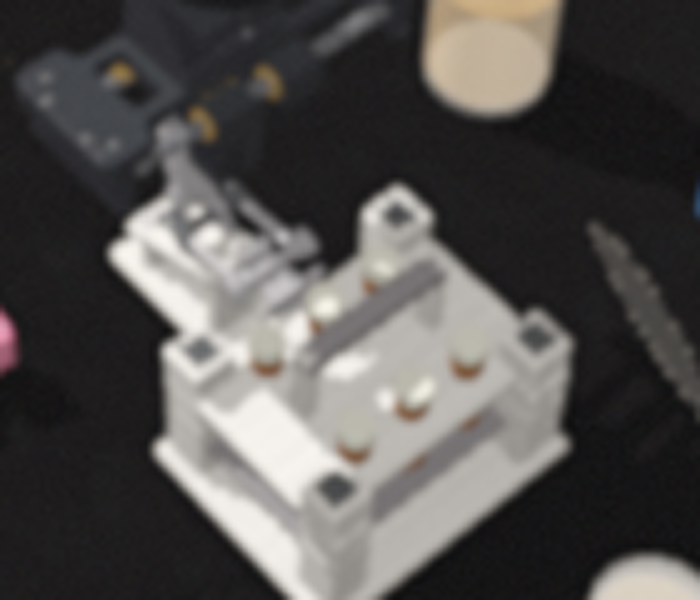

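The lever tip edge is at (321,242), about 94°, and the closed fingers stand behind it at y=107. I'll push the handle over along its arc.

>>> jog_arm:
  moves:
    - [[-1, 0, -10], [0, 0, 0], 1]
    - [[-1, 0, -19], [0, 0, 0], 1]
    - [[-1, 0, -25], [0, 0, 0], 1]
    - [[0, 0, -30], [0, 0, 0], 1]
    - [[1, 0, -35], [0, 0, 0], 1]
    - [[3, 0, -39], [0, 0, 0], 1]
    - [[5, 0, -43], [0, 0, 0], 1]
    - [[10, 0, -50], [0, 0, 0], 1]
    - [[16, 0, -56], [0, 0, 0], 1]
    - [[22, 0, -62], [0, 0, 0], 1]
    - [[26, 0, -64], [0, 0, 0], 1]
    - [[26, 0, -64], [0, 0, 0], 1]

```text
t: 17.53
tcp_pos: [0.5594, -0.0434, 0.1002]
orientation: [-1.883, 1.569, 2.779]
wrist_force: [0.1, 0.1, 0.7]
width: 0.0
```

```bash
python3 lev.py w14.png|head -1;  python3 -c "
from h import *
s_=snap('scene');cv2.imwrite('pics/s14.png',cv2.resize(s_['pixels'][220:340,280:420],None,fx=5,fy=5,interpolation=cv2.INTER_CUBIC))"
```

```text
17.5833 [  0.2 171.9 100.8] 0.00044988050578664585 [-0.17504789 -0.06294275  0.15220041]
```

View pics/w14.png

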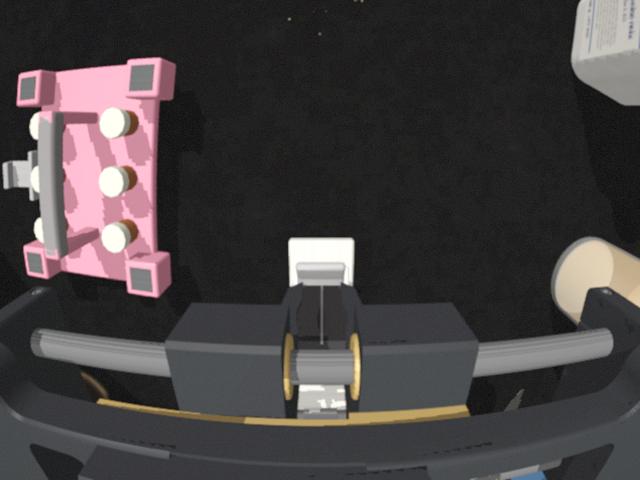

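View pics/s14.png

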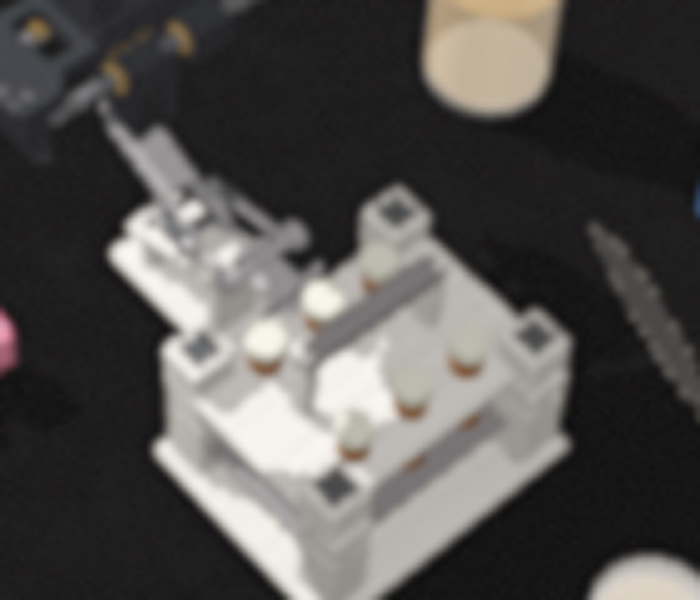

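>>> jog_arm:
  moves:
    - [[6, 0, -3], [0, 0, 0], 1]
    - [[12, 0, -5], [0, 0, 0], 1]
    - [[17, 0, -7], [0, 0, 0], 1]
    - [[21, 0, -9], [0, 0, 0], 1]
    - [[25, 0, -10], [0, 0, 0], 1]
    - [[29, 0, -12], [0, 0, 0], 1]
    - [[29, 0, -12], [0, 0, 0], 1]

```text
t: 18.22
tcp_pos: [0.5601, -0.0317, 0.0715]
orientation: [-1.857, 1.569, 2.804]
wrist_force: [0.6, 0.3, -0.3]
width: 0.0006
```

```bash
python3 -c "
from h import *
w=snap('wrist','w15.png');p,r,s=tool();print(s['t'],pp(p),s['wrist_force'])
s_=snap('scene');cv2.imwrite('pics/s15.png',cv2.resize(s_['pixels'][235:295,295:365],None,fx=9,fy=9,interpolation=cv2.INTER_CUBIC))"
```

```text
18.2667 [  0.3 183.8  72. ] [-0.0472183   0.43106676  0.19025985]
```

View pics/s15.png

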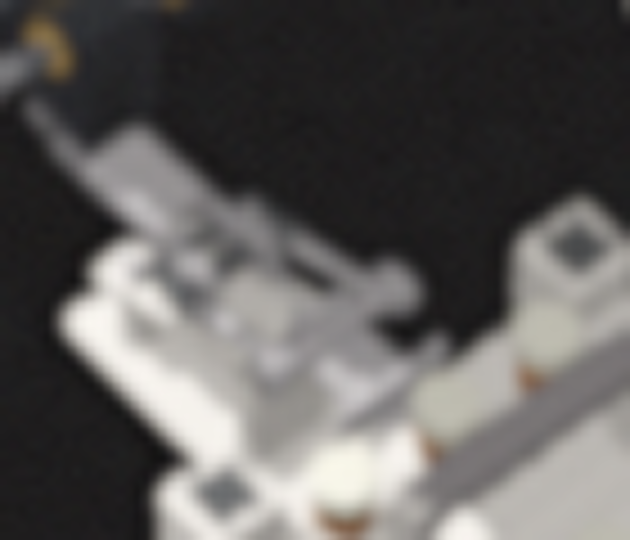

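```bash
python3 -c "
from h import *
s=last('scene')
for n,u,v in(('knob',338.2,266.2),):
    o,d=ray(s,u,v); ob=inbase(o)*1000; db=R.from_euler('z',-BAYAW).apply(d)
    for x in(18,22,25): print(n,(ob+db*(x-ob[0])/db[0]).round(1))
for q in([22,78,82],[22,84,91],[22,90,85],[22,72,82]): 
    u=proj(s,W(q)); print(q,u.round(1),((u-[295,235])*9+4).round())
w=last('wrist')
for a in range(0,50,5):
    h=np.radians(a-20); t=[0,125+75*np.cos(h)-7*np.sin(h),65+75*np.sin(h)+7*np.cos(h)]
    u=proj(s,W(t)); print(a,np.round(t),proj(w,W(t),True).round(1),((u-[295,235])*9+4).round())
"
```

```text
knob [18.  74.2 92.7]
knob [22.  78.5 84.8]
knob [25.  81.7 78.9]
[22, 78, 82] [338.3 267. ] [394. 292.]
[22, 84, 91] [336.8 263.3] [380. 259.]
[22, 90, 85] [335.2 263.3] [365. 259.]
[22, 72, 82] [339.9 268.5] [408. 305.]
0 [  0. 198.  46.] [319.9 254. ] [ 66. 152.]
5 [  0. 199.  52.] [319.8 255.5] [ 62. 136.]
10 [  0. 200.  59.] [319.7 258.4] [ 60. 120.]
15 [  0. 200.  65.] [319.7 262.8] [ 59. 106.]
20 [  0. 200.  72.] [319.6 268.9] [58. 92.]
25 [  0. 199.  79.] [319.5 276.6] [59. 79.]
30 [  0. 198.  85.] [319.4 286.2] [62. 68.]
35 [  0. 196.  91.] [319.4 297.7] [65. 59.]
40 [  0. 193.  97.] [319.3 311. ] [70. 50.]
45 [  0. 190. 103.] [319.2 326.1] [76. 43.]
```

View pics/w15.png

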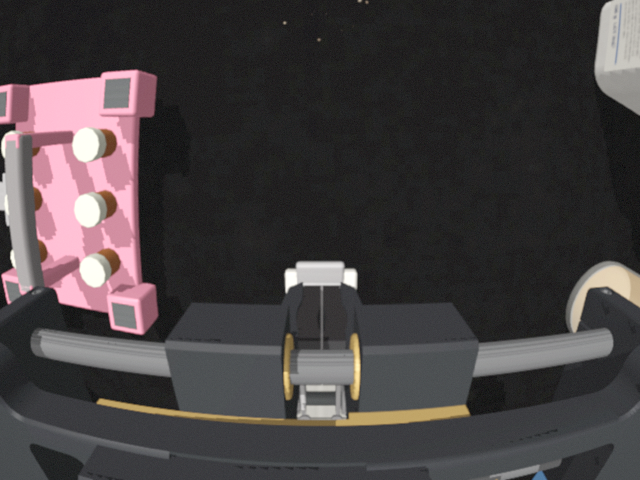

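The knob at crop (393,285) matches the hooked position, which I predicted at (394,292). It's well away from the position on or outside the lip, at (365–380,259). I'll push on past centre.

>>> jog_arm:
  moves:
    - [[5, 0, -3], [0, 0, 0], 1]
    - [[9, 0, -4], [0, 0, 0], 1]
    - [[13, 0, -4], [0, 0, 0], 1]
    - [[16, 0, -4], [0, 0, 0], 1]
    - [[18, 0, -4], [0, 0, 0], 1]
    - [[18, 0, -4], [0, 0, 0], 1]

```text
t: 18.82
tcp_pos: [0.5605, -0.0282, 0.0539]
orientation: [-1.796, 1.57, 2.865]
wrist_force: [-0.2, -0.3, 1.0]
width: 0.0005
```

>>> jog_arm:
  moves:
    - [[1, 0, 0], [0, 0, 0], 1]
    - [[2, 0, 0], [0, 0, 0], 1]
    - [[3, 0, 0], [0, 0, 0], 1]
    - [[3, 0, 0], [0, 0, 0], 1]

```text
t: 19.15
tcp_pos: [0.561, -0.0284, 0.0526]
orientation: [1.003, 1.57, -0.619]
wrist_force: [-4.0, 0.5, 10.6]
width: 0.0005
```

```bash
python3 -c "
from h import *
w=snap('wrist','w16.png');p,r,s=tool();print(s['t'],pp(p),s['wrist_force'])
s_=snap('scene');cv2.imwrite('pics/s16.png',cv2.resize(s_['pixels'][235:295,295:365],None,fx=9,fy=9,interpolation=cv2.INTER_CUBIC))"
```

```text
19.2 [  0.8 187.4  52.6] [-4.03873331  0.42625092 10.66612275]
```

View pics/s16.png

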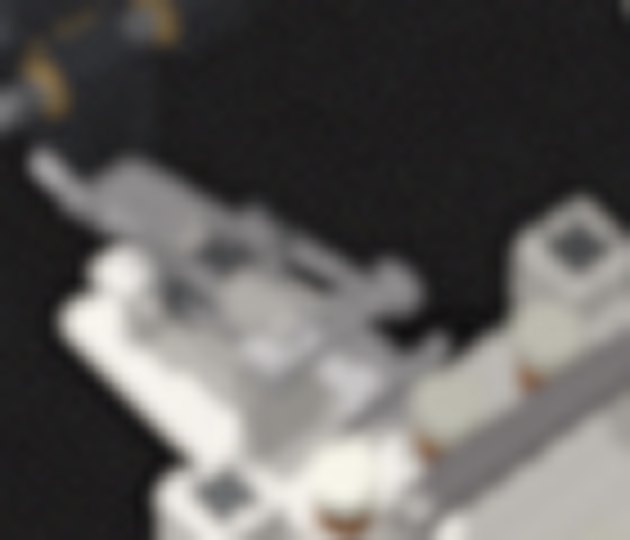

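It's on the stop: 10.7 N at z=52.6, with 52.8 predicted. One more short press, then I'll back away and inspect.

>>> jog_arm:
  moves:
    - [[1.5, 0, 0], [0, 0, 0], 1]
    - [[1.5, 0, 0], [0, 0, 0], 1]
    - [[0, 0, 0], [0, 0, 0], 1]
    - [[-20, 0, 0], [0, 0, 0], 1]
    - [[-60, 0, 0], [0, 0, 0], 1]
    - [[-100, 0, 0], [0, 0, 0], 1]
    - [[-140, 0, 0], [0, 0, 0], 1]
    - [[-170, -20, 20], [0, 0, 0], 1]
    - [[-180, -55, 35], [0, 0, 0], 1]
    - [[-180, -90, 45], [0, 0, 0], 1]
    - [[-180, -100, 50], [0, 0, 0], 1]
    - [[-180, -100, 50], [0, 0, 0], 1]

```text
t: 20.25
tcp_pos: [0.4566, -0.0735, 0.2321]
orientation: [0.99, 1.57, -0.634]
wrist_force: [0.1, 0.3, 0.2]
width: 0.0002
```

```bash
python3 -c "
from h import *
w=snap('wrist','w17.png');p,r,s=tool();print(s['t'],pp(p),s['wrist_force'])
s_=snap('scene','scene17.png');t=snap('top','top17.png');cv2.imwrite('pics/s17.png',cv2.resize(s_['pixels'][230:350,290:410],None,fx=5,fy=5,interpolation=cv2.INTER_CUBIC))
cv2.imwrite('pics/t17.png',cv2.resize(t['pixels'][215:300,300:425],None,fx=6,fy=6,interpolation=cv2.INTER_CUBIC))"
```

```text
20.3 [-99.8 137.3 232. ] [ 0.53629731 -0.63473572  0.36429746]
```

View pics/s17.png

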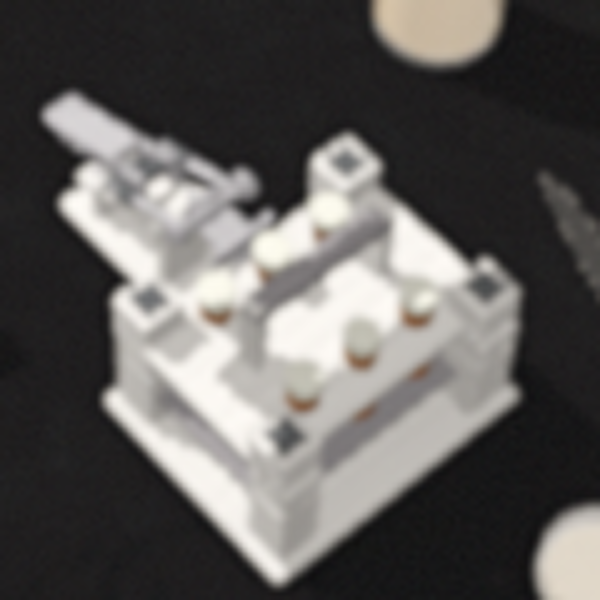

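View pics/t17.png

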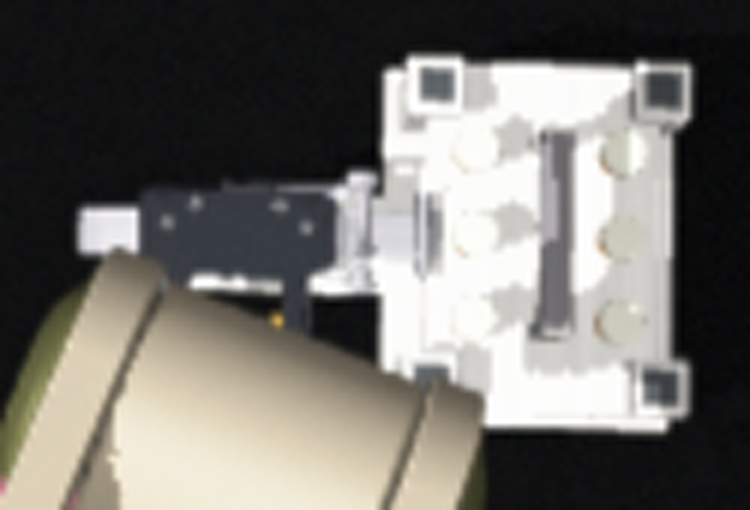

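View pics/w17.png

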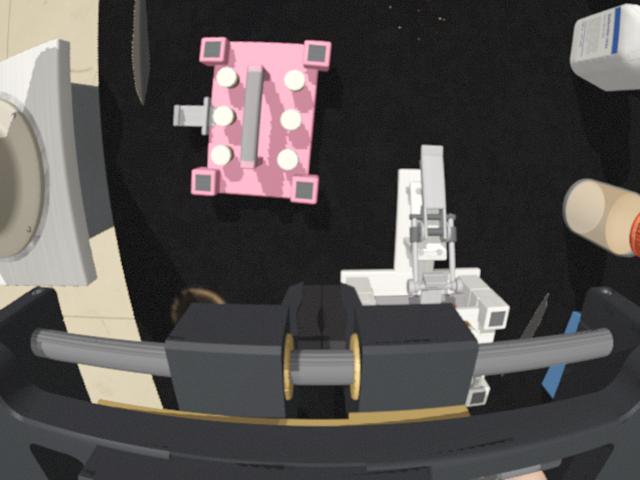

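View pics/top17.png

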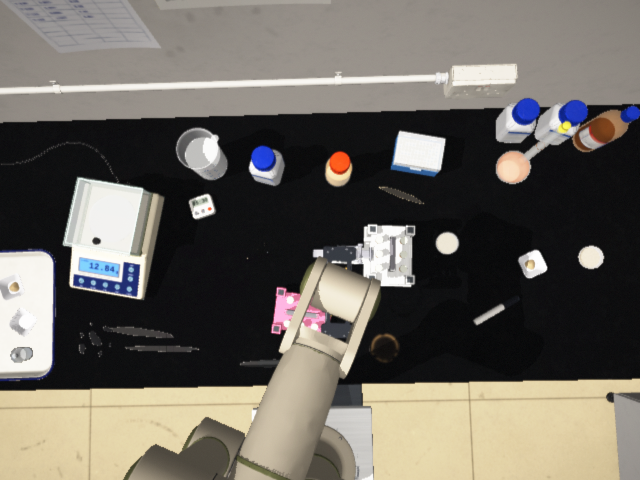

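The scene crop shows the lever lying down with its tip near (55,105), the loop hooked with a knob at (240,182), and the carrier seated. The bottle at (338,168) and the dish at (447,243) haven't moved. I'll check the numbers and take one closer look at the hook.

```bash
python3 -c "
from h import *
s=last('scene');t=last('top');w=last('wrist')
f=lambda p,o,k:np.array(p)/k+o-0.5+0.5/k
for q in([22,78,82],[22,84,91]):print(q,((proj(s,W(q))-[290,230])*5+2).round(1))
for a in(0,5,10):
  h=np.radians(a-20);T=[0,125+75*np.cos(h)-7*np.sin(h),65+75*np.sin(h)+7*np.cos(h)];print(a,((proj(s,W(T))-[290,230])*5+2).round(1),proj(w,W(T),True).round(1))
for b in((347,163),(488,288),(287,437),(151,300)): print(pp(onz(s,*f(b,(290,230),5),.0977)))
for a,b in(((437,85),(347,163)),((663,90),(487,288)),((662,386),(287,437))): print(pp(tri(ray(t,*f(a,(300,215),6)),ray(s,*f(b,(290,230),5)))[0]))
cv2.imwrite('pics/w17c.png',cv2.resize(w['pixels'][130:330,360:520],None,fx=3,fy=3,interpolation=cv2.INTER_CUBIC))
for q in([20,78,82],[-20,78,82]):print(proj(w,W(q),True))
"
```

```text
[22, 78, 82] [243.5 187. ]
[22, 84, 91] [235.9 168.6]
0 [ 61.6 109.4] [430.8 148.1]
5 [ 59.5 100.2] [432.9 146.9]
10 [58.1 91.5] [435.  146.3]
[62.6 47.8 97.7]
[ 63.3 -48.8  97.7]
[-62.7 -48.1  97.7]
[-62.6  47.7  97.7]
[62.4 49.3 96.1]
[ 63.  -46.8  95.3]
[-63.  -47.1  96.5]
[453.62936114 285.20963324]
[411.76719883 286.42651844]
```

View pics/w17c.png

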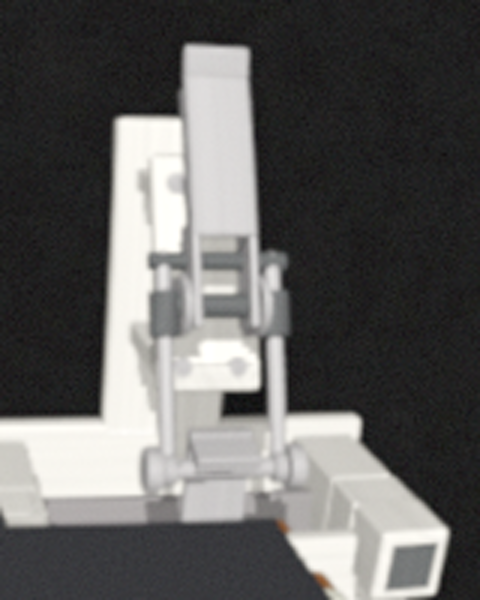

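```bash
python3 -c "
from h import *
print(ticket.sign_off())"
```

```text
the job is handed in; nothing more can be done
None
```

The loose carrier is clamped on the fixed one, and I handed the job in at about 20.4 s of the 58 s allowed. The hand-in reports no verdict.

**What I did**
- I set the grey carrier into the four corner sockets with its keeper on the latch side.
- I pinched the loop's knobs, raised the lever with the loop and dropped the cross bar behind the keeper's lip.
- I pushed the handle over centre until it met its stop (10.7 N at 52.6 mm, predicted 52.8 mm), then gave one short press more. I took no force reading during that last press.

**Last checks**
- **Seating:** all four corner blocks are within about 1 mm of their home positions in plan, from the scene camera. Triangulated corner heights are 95–96.5 mm against about 97.7 mm expected, within the 2 mm calibration.
- **Hook:** in the wrist view the knobs sit at the predicted hooked position, and the bar shows behind the lip.
- **Lever:** it lies at about 0–2° after release, with the arm clear and touching nothing.
- **Bystanders:** the bottle, dish and pink carrier looked unmoved.

**Disagreements:** the loop bar's height differed by up to 5 mm between the cameras and the lever geometry while I was lifting it. I settled that by following the lever's angle and by feeling the bar touch the keeper. The push force just before dead centre read near zero, lower than I expected. The bar was still hooked at that point.

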